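# Fit the last leg of a spice riser with a thumb-turn cam lock

### The arm

A 6-joint arm with a two-finger parallel gripper is mounted at the origin on the work surface. World frame = base frame: x ahead of the robot, y to its left, z up, the work surface at z = 0. Lengths are in mm, angles in rad, forces in N, time in s.
With the tool pointing down it reaches from about 350 to 875 mm from the base axis. Payload 4.2 kg.
Tool frame: the origin (TCP) lies midway between the tips of the shut fingers; the grasp point (between the pads) lies 19 mm behind it; z points along the fingers, y is the direction in which the jaws open and shut (so a half turn about z gives the same grasp; the last joint's range is limited). The gripper opens to 85 mm and grips with 20 to 120 N. Pads are 22 mm wide; open, the fingers measure 114 mm over their backs; the gripper's body (76 mm by 85 mm) begins 54 mm behind the grasp point. The pads swing forward as they close: fully open they stand 13 mm farther back than shut.
Start: joints at [-1.048, 0.385, 0.008, 0, -1.194, -0.259], TCP at [162.986, -603.353, 231.312] pointing down, gripper open.
Joint ranges: [-3.14, 3.14], [-1.21, 2.06], [-1.07, 1.41], [-3.16, 2.05], [-2.99, -0.16], [-3.1, 3.1]. Speed limits (rad/s): [2.79, 2.79, 3.14, 3.14, 3.14, 3.14].

### API

Orientations are given as a unit quaternion [x, y, z, w].
In Python, from bench import arm gives the robot as it stands.
- The arm moves only by the tool send_rows, never from a script. Its arguments are lists of equal length, an entry for each row: "translation": the shift along the tool's x, y, z in mm, a list of three; "dr": the turn, a rotation vector about the tool's x, y, z in degrees, a list of three; "grip": the finger opening in mm, from 0 to 85.4. In form: {"translation": [[dx, dy, dz], ...], "dr": [[ax, ay, az], ...], "grip": [grip, ...]}. A call has exactly 5 rows; each row shifts and turns the commanded pose from where the row before left it, along the tool's axes as they then stand; what a row does not reach is not made up. A row lasts 1/8 s, in which the tool goes at most 62.5 mm and 10.7 degrees, less where a joint would pass 70% of its speed; a pose out of reach is approached as far as the arm can. A call with a gripper value outside its range is refused whole. The fingers move at their own pace and stop on an object; the grip force is fixed at half the most. Time passes only in rows, so rows that do not move let the fingers close, or fill a call up. It gives the time, the measured TCP pose, the force and the opening at its end, in the units of the state.
- arm.read_state(): the state, without advancing time (a new reading comes with each control period).
- arm.get_image(name): name is "scene" or "top" or "wrist"; returns the picture (480x640x3 uint8, red, green, blue); there is no depth.
- arm.camera_info(name): a dict with "fx", "fy", "cx", "cy" (pixels), "cam_to_world" (4x4, takes a point from camera to world coordinates). Camera axes: x right, y down, z forward; pixel columns grow to the right and rows downward; lengths in mm; the calibration is good to about 2 mm. A picture is of the moment at which its call begins: read the wrist's pose just before it. camera_info takes no time and is no camera call; for the wrist camera it gives the pose at the moment of the call.
- arm.job_done(): hands the job in, once; it reports no verdict.
Trained networks look in the newest picture that a camera, given by its name, has taken for a name from the list of things; names that differ only in an ending like _2 or _b are one class to them, and where a whole thing is asked for, a point or a joint stands for the part that bears it (a point fixed in the world has none). Each returns a list of dicts, best first, with "confidence" (0 to 1); they miss things now and then, are a little off and sometimes report something else, mostly with a low value. They report only what shows in the picture. A call takes as long as a camera call. They do not tell look-alikes from the thing itself.
- arm.search_frame(thing, camera): "xyz" ([x, y, z] in mm, in world coordinates, good to about 4 mm: the middle of the surface that is visible of it).
- arm.place_of(thing, camera): "xyz" ([x, y, z] in mm, in world coordinates, good to about 4 mm: a listed point, or the origin of a listed thing).
The state is a dict: "clock": time; "joints": joint angles; "joint_vel": joint speeds; "joint_efforts": joint torques, N m; "position": TCP position; "ee_rot": TCP orientation; "contact_force": force on the tool from outside, world axes, zero at the start; "wrist_torque": the same for the moment, N m; "gripper_width": finger opening in mm.
Only numpy, scipy, OpenCV 4.12 (cv2) and the standard library are available. Lean on these libraries where they do the work, as an engineer would, in place of code of your own. Each camera call takes 0.05 s, during which the arm holds its last target.

### The job

The little spice riser for the wall cupboard lies upside down on the counter, weighed down by the mortar, and its last leg is still to be fitted: stand the loose leg up against the open end and push it gently home, bolt into the open cam and dowels into their holes. Then turn the cam's thumb wing clockwise, about half a turn, until you feel it bite firmly and the leg is held tight with no gap, but do not force it past the bite, which strips the fitting. Let go of everything and leave the other things on the counter where they are.

Things in the scene. Friction and masses are not known exactly. Their poses are not given: they have to be found in the camera images.
- riser: The riser's wooden board, upside down on the counter, held fast: 26 mm thick, 160 wide (x), 340 long (y), its other leg standing fitted at the far end. Origin: on the counter at the middle of the open end's edge face; y points from there into the board, z up. In the end face, 13 mm up: bolt bore (15 mm wide, x = 0), two dowel holes (10.5 mm wide, x = -50, +50 mm).
- riser_bore (a point): Mouth of the bolt bore in the riser's open end face, 13 mm above the counter; axes as the riser's.
- cam_wing (a point): Grip point of the near cam's thumb wing, above the nominal cam axis: 58 mm in from the end face, 38 mm above the counter; axes as the riser's. A 39 mm metal disc let into the board carries an upright wing 9 mm thick, 37 long, 21 tall (27 to 48 mm up), one end a rounded nose. The far cam, 282 mm from the open end, is locked already.
- cam (a joint): Turn of the near cam, rad, clockwise from above. 0: open, wing along the riser's y, nose to the open end face; starts at 0 to 0.25. Turns loosely (0.1 Nm); its hook takes the ball head from 0.8 rad on and draws it in 3.5 mm per rad. Bites anywhere from 2.2 to 3.0 with the leg home (fittings differ by 1 or 2 mm); then torque climbs about 0.1 Nm per 0.05 rad.
- cam_axis (a point): Nominal cam axis on the board's face (26 mm up), 58 mm from the end face; axes as the riser's. The real axis lies within 1.3 mm of it along y. Bitten firmly at 0.3 to 0.5 Nm above the loose torque; about 0.8 Nm strips the fitting. Self-locking, but let go it springs back up to 0.05 rad, so at 0.2 Nm the leg is barely held.
- leg: The loose leg: wooden panel 160 mm wide (x), 18 thick (y), 68 tall (z), 0.2 to 0.3 kg, standing on its long edge. Origin under its middle. y points out of the face that bears the bolt and dowels; fitted, its axes are the riser's and it stands 9 mm (half its thickness) outside the end face. Gripped from above across its 18 mm, near the top edge.
- leg_centre (a point): Centre of the loose leg, half-way up (34 mm above the counter); axes as the leg's.
- leg_bolt_root (a point): Where the bolt leaves the leg's face, 13 mm up; meets riser_bore when the leg is home. Axes as the leg's. Steel bolt along y: 5 mm shank, 12 mm ball head, tip 58.5 mm out. Beside it at x = -50 and +50 mm two 8 mm dowels, 20 mm long, tapered. The cam can catch the head when the leg is within 3 mm of home.
- mortar: White ceramic mortar, 86 mm wide, 68 mm tall, standing on the riser as a weight. Bystander.
- pot: Stainless pot with two side handles, 176 mm wide, 105 mm tall. Bystander.
- colander: Green plastic colander, 188 mm wide, 85 mm tall. Bystander.
- rolling_pin: Short wooden rolling pin, 267 mm long, 44 mm thick, lying along its y. Bystander.
- screwdriver: Black-handled screwdriver, 190 mm long. Bystander.
- jar: Glass jar, 72 mm wide, 95 mm tall. Bystander.
- mug: Blue mug, 78 mm wide, 88 mm tall. Bystander.
- wooden_spoon: Wooden spoon, 250 mm long. Bystander.
Mind the look-alikes: they are no part of the job. Leave any purple look-alike of the leg alone.

How it is judged:
By the outcome, as a careful person would: the job done as asked, in the order asked, and still so for the second after the job is handed in, with the robot touching nothing.
It also fails if it takes over 67 s, if anything falls off the work surface, if the arm or the gripper's body presses on something with over 40 N, if the wrist force passes 120 N, or if a joint passes its speed limit or range.

## Working session

There is one attempt and no reset: what is moved stays moved. The work goes in short steps, Python scripts to look and compute and a tool call to move; the robot and the scene stay as the last step left them, time stands still between calls to the robot, and variables do not carry over. Pictures are saved under pics/ and viewed, and the job is handed in when it is done.

Besides the shell and the picture viewer there is one more tool, called after ">>>" as name(argument=value, ...), one argument or row to a line, values as JSON. send_rows: Moves the arm, as the interface text tells. Its arguments: {"type":"object","properties":{"translation":{"type":"array"},"dr":{"type":"array"},"grip":{"type":"array"}},"required":["translation","dr","grip"]}

```bash
ls; mkdir -p pics; python3 - <<'E'
from bench import arm
import cv2
s=arm.read_state();print(s)
for c in ["scene","top","wrist"]:
    im=arm.get_image(c);cv2.imwrite(f"pics/a_{c}.png",im[:,:,::-1])
    print(c,arm.camera_info(c))
    for t in ["riser","riser_bore","cam_wing","cam_axis","leg","leg_centre","leg_bolt_root"]:
        if c!="wrist": print(c,t,[( [round(float(x),1) for x in d["xyz"]],round(d["confidence"],2)) for d in arm.place_of(t,c)][:3])
E
```

```text
pics
{'clock': 0.0, 'joints': array([-1.04841274e+00,  3.85558505e-01,  6.62299363e-03, -5.18960512e-04,
       -1.19399907e+00, -2.58608499e-01]), 'joint_vel': array([ 1.36911643e-03,  3.85978282e-04,  8.84243001e-06, -5.39797059e-04,
       -4.39724646e-04,  2.67092890e-05]), 'joint_efforts': array([ 1.23381811e-03, -3.92289197e+01,  1.88403726e+01,  4.18602660e+00,
       -4.60363590e-03, -1.86178134e-06]), 'position': array([ 162.82894762, -602.8075335 ,  230.2163391 ]), 'ee_rot': array([-1.31410545e-01,  9.91327427e-01,  1.08044598e-03, -1.83940749e-04]), 'contact_force': array([-0.11657923,  0.28730264,  0.45043402]), 'wrist_torque': array([ 0.0025488 ,  0.05594403, -0.03824514]), 'gripper_width': 85.37237732064699}
scene {'fx': 481.98415385762826, 'fy': 481.98415385762826, 'cx': 320.8664893752829, 'cy': 244.49814950965273, 'cam_to_world': array([[-3.65904032e-01,  6.72617958e-01, -6.43194622e-01,
         1.28185847e+03],
       [ 9.30623422e-01,  2.69915999e-01, -2.47154607e-01,
         2.65434416e+02],
       [ 7.36789128e-03, -6.89006848e-01, -7.24717378e-01,
         9.19
[... 1290 characters left out ...]
, -1.5], 0.97), ([566.0, -168.2, -2.9], 0.86)]
top leg_centre [([281.8, -499.8, 36.2], 0.91), ([564.4, -167.0, 31.5], 0.75), ([527.3, 63.5, 42.8], 0.54)]
top leg_bolt_root [([283.5, -513.9, 7.9], 0.81), ([570.7, -162.7, 11.1], 0.74)]
wrist {'fx': 404.88643122676484, 'fy': 404.88643122676484, 'cx': 325.9610271034045, 'cy': 243.0173701290319, 'cam_to_world': array([[-2.60618313e-01,  9.30984884e-01,  2.55627152e-01,
         9.75805101e+01],
       [ 9.65441875e-01,  2.51238884e-01,  6.92893118e-02,
        -6.21690798e+02],
       [ 2.83821386e-04,  2.64851221e-01, -9.64289246e-01,
         3.73301714e+02],
       [ 0.00000000e+00,  0.00000000e+00,  0.00000000e+00,
         1.00000000e+00]])}
```

View pics/a_scene.png

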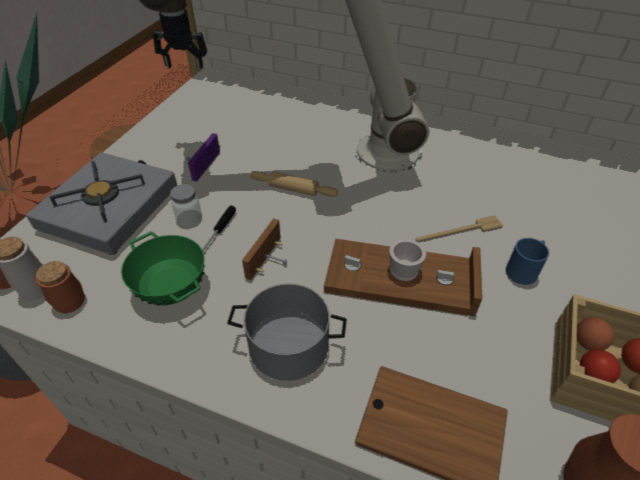

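View pics/a_top.png

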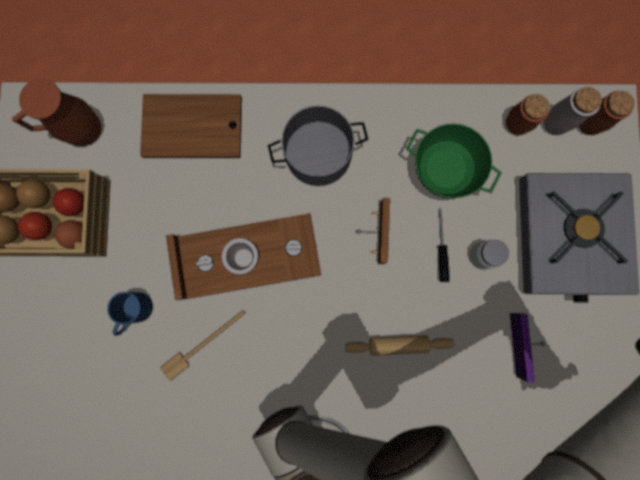

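View pics/a_wrist.png

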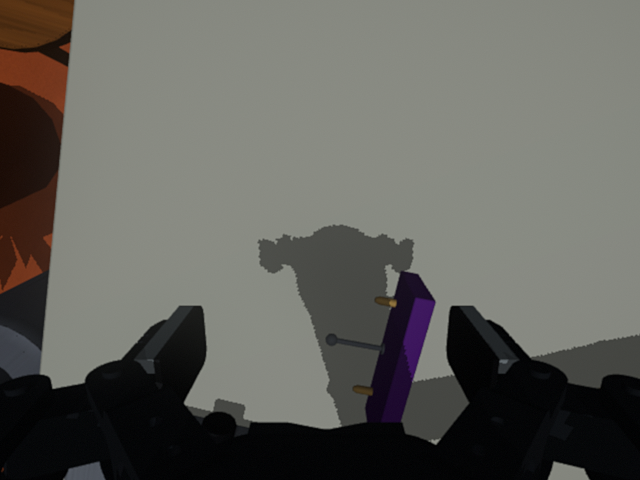

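The first pictures show two candidates for the leg: the wooden panel (top px ~(384,230), scene ~(262,250)) and a purple panel (top ~(522,347), scene ~(205,157)). The wooden one fits because the riser is wooden, and the purple one is the look-alike to leave alone. I'll enlarge the wooden leg and the riser to confirm.

```bash
python3 - <<'E'
import cv2,numpy as np
t=cv2.imread("pics/a_top.png");s=cv2.imread("pics/a_scene.png")
a=cv2.resize(t[190:310,150:410],None,fx=3,fy=3,interpolation=cv2.INTER_CUBIC)
b=cv2.resize(s[210:320,230:490],None,fx=3,fy=3,interpolation=cv2.INTER_CUBIC)
cv2.imwrite("pics/b_top.png",np.clip(a.astype(float)*1.6,0,255).astype(np.uint8));cv2.imwrite("pics/b_scene.png",np.clip(b.astype(float)*1.5,0,255).astype(np.uint8))
E
```

```text
(no output)
```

View pics/b_top.png

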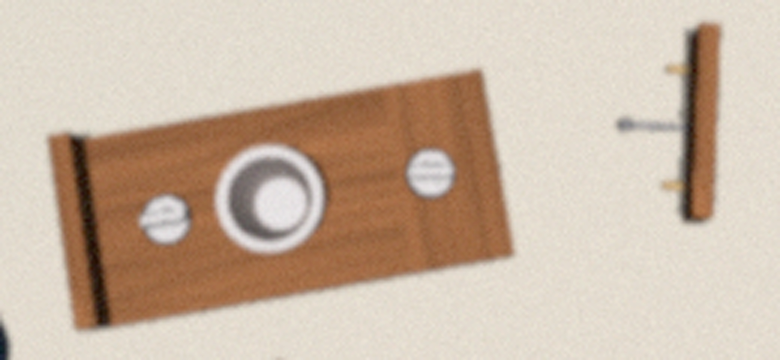

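View pics/b_scene.png

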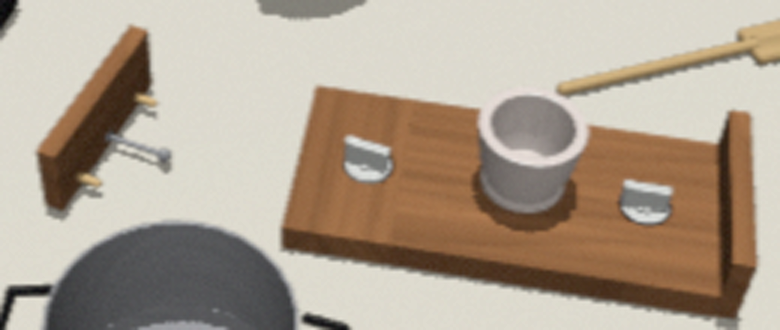

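The enlarged crops confirm the wooden leg (top crop ~(705,120)), with its bolt and dowels pointing toward the riser's open end (crop ~(497,160)). The near cam is at crop (430,172).

```bash
cat > h.py <<'E'
import numpy as np, cv2
from scipy.spatial.transform import Rotation as R
def back(ci,px,z):
    d=np.array([(px[0]-ci["cx"])/ci["fx"],(px[1]-ci["cy"])/ci["fy"],1.]);T=np.array(ci["cam_to_world"])
    d=T[:3,:3]@d;o=T[:3,3];return o+d*(z-o[2])/d[2]
def proj(ci,p):
    T=np.array(ci["cam_to_world"]);c=T[:3,:3].T@(np.asarray(p,float)-T[:3,3]);return np.array([ci["fx"]*c[0]/c[2]+ci["cx"],ci["fy"]*c[1]/c[2]+ci["cy"]])
def frame(x,y,yaw):
    c,s=np.cos(yaw),np.sin(yaw);M=np.eye(4);M[:2,:2]=[[c,-s],[s,c]];M[:2,3]=x,y;return M
def tcp(s): 
    return np.array(s["position"]),R.from_quat(s["ee_rot"])
E
python3 - <<'E'
from h import *
from bench import arm
ci=arm.camera_info("top");cs=arm.camera_info("scene")
def c(u,v):return (150+(u+.5)/3-.5,190+(v+.5)/3-.5)
def k(u,v):return (230+(u+.5)/3-.5,210+(v+.5)/3-.5)
for n,p,z in [("riser far+x",(482,70),26),("riser -x",(513,254),26),("far1",(51,134),68),("far2",(77,328),68),("leg a",(720,25),68),("leg b",(713,219),68),("leg a2",(698,25),68),("leg b2",(692,219),68),("bolttip",(618,125),13),("cam",(431,172),30)]:
    print(n,back(ci,c(*p),z).round(1))
for n,p,z in [("riser -x",(317,88),26),("riser +x",(283,231),26),("leg a",(149,32),68),("leg a2",(130,27),68),("leg b",(40,152),68),("leg b2",(60,156),68),("tip",(170,157),13)]:
    print("S",n,back(cs,k(*p),z).round(1))
E
```

```text
riser far+x [611.4  13.9  26. ]
riser -x [455.9 -13.1  26. ]
far1 [549.6 362.3  68. ]
far2 [393.1 335.3  68. ]
leg a [ 641.9 -181.6   68. ]
leg b [ 482.9 -174.3   68. ]
leg a2 [ 641.8 -163.6   68. ]
leg b2 [ 482.9 -157.4   68. ]
bolttip [ 566.8 -101.9   13. ]
cam [524.   55.8  30. ]
S riser -x [456.8 -11.7  26. ]
S riser +x [614.1  17.9  26. ]
S leg a [ 486.5 -154.7   68. ]
S leg a2 [ 486.9 -172.4   68. ]
S leg b [ 642.7 -176.6   68. ]
S leg b2 [ 640.6 -160.1   68. ]
S tip [ 566.  -101.9   13. ]
```

>>> send_rows(
  translation=[
    [-50, 31.5, 0],
    [-50, 31.5, 0],
    [-50, 31.5, 0],
    [-50, 31.5, 0],
    [-50, 31.5, 0],
  ],
  dr=[
    [0, 0, 0],
    [0, 0, 0],
    [0, 0, 0],
    [0, 0, 0],
    [0, 0, 0],
  ],
  grip=[85, 85, 85, 85, 85],
)

```text
clock: 1.48
position: [364.4, -384.7, 231.7]
ee_rot: [-0.132, 0.991, -0.0, 0.0]
contact_force: [0.8, -0.5, -0.6]
gripper_width: 85.2
```

>>> send_rows(
  translation=[
    [-50, 31.5, 0],
    [-50, 31.5, 0],
    [-50, 31.5, 0],
    [-50, 31.5, 20],
    [-50, 31.5, 20],
  ],
  dr=[
    [0, 0, 0],
    [0, 0, 0],
    [0, 0, 0],
    [0, 0, 8.5],
    [0, 0, 9],
  ],
  grip=[85, 85, 85, 85, 85],
)

```text
clock: 2.1
position: [570.8, -173.5, 191.6]
ee_rot: [0.023, 1.0, -0.0, 0.001]
contact_force: [0.7, -0.6, 0.4]
gripper_width: 84.9
```

```bash
python3 - <<'E'
from h import *
from bench import arm
s=arm.read_state();print(s["clock"],s["position"],s["joints"],R.from_quat(s["ee_rot"]).as_matrix().round(3))
ci=arm.camera_info("wrist");im=arm.get_image("wrist");cv2.imwrite("pics/c_wrist.png",im[:,:,::-1]);print(ci)
E
```

```text
2.1 [ 570.78483871 -173.52542551  191.64565129] [-2.39112872e-02  3.66100611e-01 -1.24502876e-01  1.10242903e-04
 -1.07853766e+00 -1.59294916e+00] [[-0.999  0.046  0.002]
 [ 0.046  0.999 -0.   ]
 [-0.002 -0.    -1.   ]]
{'fx': 404.88643122676484, 'fy': 404.88643122676484, 'cx': 325.9610271034045, 'cy': 243.0173701290319, 'cam_to_world': array([[ 4.61334315e-02,  9.62847452e-01,  2.66076098e-01,
         5.02892821e+02],
       [ 9.98935277e-01, -4.45035165e-02, -1.21552246e-02,
        -1.71268053e+02],
       [ 1.37694992e-04,  2.66353563e-01, -9.63875386e-01,
         3.33505722e+02],
       [ 0.00000000e+00,  0.00000000e+00,  0.00000000e+00,
         1.00000000e+00]])}
```

View pics/c_wrist.png

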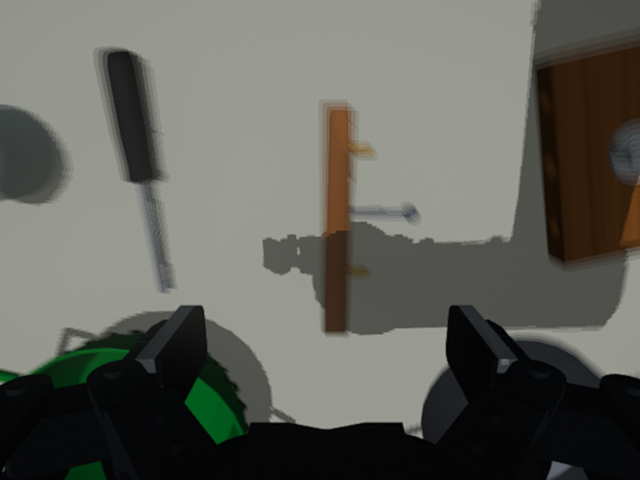

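```bash
python3 - <<'E'
from h import *
from bench import arm
for t in ["pot","colander","mortar"]:
    print(t,[( [round(float(x),1) for x in d["xyz"]],round(d["confidence"],2)) for c in ("top",) for d in arm.place_of(t,c)][:3])
s=arm.read_state();print(s["clock"],s["position"])
ci=arm.camera_info("wrist");im=arm.get_image("wrist");cv2.imwrite("pics/d_wrist.png",cv2.convertScaleAbs(im[:,:,::-1],alpha=1.6));
np.save("d_ci.npy",ci)
c=cv2.convertScaleAbs(im[:,:,::-1],alpha=1.8)[80:350,280:460]
cv2.imwrite("pics/d_crop.png",cv2.resize(c,None,fx=3,fy=2.2))
E
```

```text
pot [([773.6, -5.4, 1.6], 0.65)]
colander [([525.9, 61.9, 42.1], 0.72), ([732.0, -335.2, -0.2], 0.57)]
mortar [([497.0, 177.2, 26.4], 0.84), ([773.7, -5.5, -1.2], 0.63)]
2.3 [ 569.90471596 -174.30928553  190.36148347]
```

View pics/d_wrist.png

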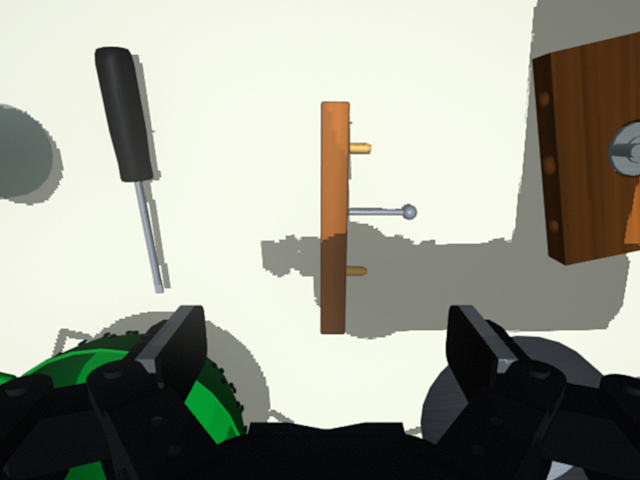

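```bash
python3 - <<'E'
from h import *
ci=np.load("d_ci.npy",allow_pickle=True).item()
for n,p,z in [("tl",(321,102),68),("tr",(349.5,102),68),("br",(345,333),68),("bl",(321,333),68),("tip",(416,212),13),("dow1",(371,149),13),("dow2",(367,271),13),("riser-x top",(547,53),26),("riser+x top",(566,264),26),("bore",(550,165),13),("h1",(544,99),13),("h2",(555,226),13),("camdisc",(636,148),26),("wingnose",(625,150),48)]:
    print(n,back(ci,p,z).round(1))
E
```

```text
tl [ 484.1 -174.9   68. ]
tr [ 484.8 -157.3   68. ]
br [ 642.2 -164.3   68. ]
bl [ 641.5 -181.6   68. ]
tip [ 566.6 -102.9   13. ]
dow1 [ 516.  -138.4   13. ]
dow2 [ 615.  -142.7   13. ]
riser-x top [455.1 -16.8  26. ]
riser+x top [610.8  14.4  26. ]
bore [5.336e+02 5.000e-01 1.300e+01]
h1 [484.7  -9.1  13. ]
h2 [582.5   9.7  13. ]
camdisc [522.4  55.5  26. ]
wingnose [522.   31.8  48. ]
```

The wrist view shows the leg at px (335,217), its bolt tip at (416,212), and the riser end with three holes at (544,99), (550,165) and (555,226). I'll descend onto the leg.

>>> send_rows(
  translation=[
    [3.5, 2, 30],
    [3, 2.5, 40],
    [0, 0, 40],
    [0, 0, 28],
    [0, 0, 9],
  ],
  dr=[
    [0, 0, 0],
    [0, 0, 0],
    [0, 0, 0],
    [0, 0, 0],
    [0, 0, 0],
  ],
  grip=[85, 85, 85, 85, 85],
)

```text
clock: 2.98
position: [561.8, -171.6, 43.5]
ee_rot: [0.022, 1.0, -0.0, -0.001]
contact_force: [-0.2, -0.6, 0.7]
gripper_width: 84.8
```

```bash
python3 - <<'E'
from h import *
from bench import arm
s=arm.read_state();print(s["clock"],s["position"],s["contact_force"],s["ee_rot"])
im=arm.get_image("wrist");cv2.imwrite("pics/e_wrist.png",cv2.convertScaleAbs(im[:,:,::-1],alpha=1.6));
s=arm.read_state();print(s["clock"],s["position"],s["contact_force"])
E
```

```text
2.975 [ 561.79383647 -171.59613761   43.54362944] [-0.24944672 -0.57399201  0.74309025] [ 2.15945086e-02  9.99766264e-01 -5.96499132e-07 -1.04668105e-03]
3.025 [ 562.10286921 -171.40847865   43.38682282] [ 0.38300729 -0.0645152  -1.59669497]
```

View pics/e_wrist.png

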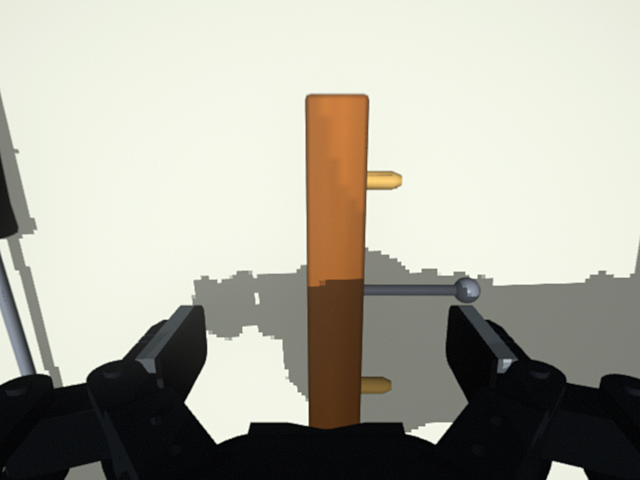

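>>> send_rows(
  translation=[
    [0, 2.5, 2],
    [0, 0, 0],
    [0, 0, 0],
    [0, 0, 0],
    [0, 0, 0],
  ],
  dr=[
    [0, 0, 0],
    [0, 0, 0],
    [0, 0, 0],
    [0, 0, 0],
    [0, 0, 0],
  ],
  grip=[60, 30, 10, 10, 10],
)

```text
clock: 3.65
position: [563.9, -168.2, 43.2]
ee_rot: [0.021, 1.0, -0.0, 0.001]
contact_force: [0.1, -0.9, 5.1]
gripper_width: 17.1
```

>>> send_rows(
  translation=[
    [0, 0, 0],
    [0, 0, 0],
    [0, 0, 0],
    [0, 0, -1],
    [0, 0, -1],
  ],
  dr=[
    [0, 0, 0],
    [0, 0, 0],
    [0, 0, 0],
    [0, 0, 0],
    [0, 0, 0],
  ],
  grip=[10, 10, 10, 10, 10],
)

```text
clock: 4.28
position: [562.7, -167.8, 43.5]
ee_rot: [0.021, 1.0, 0.0, -0.001]
contact_force: [0.2, -0.3, -2.0]
gripper_width: 17.0
```

```bash
python3 - <<'E'
from h import *
from bench import arm
s=arm.read_state();print(s)
im=arm.get_image("wrist");cv2.imwrite("pics/f_wrist.png",cv2.convertScaleAbs(im[:,:,::-1],alpha=1.6));
E
```

```text
{'clock': 4.275, 'joints': array([-1.44428238e-02,  5.17953038e-01, -3.08009632e-01, -8.68477718e-04,
       -7.46422557e-01, -1.59792304e+00]), 'joint_vel': array([ 0.00096765, -0.00865127, -0.00046983, -0.00017114, -0.02510122,
        0.00185361]), 'joint_efforts': array([-4.11514880e-02, -4.21387410e+01,  1.45137477e+01,  3.34184110e+00,
        1.83299248e-02, -3.30776911e-04]), 'position': array([ 562.6611786 , -167.76801406,   43.50329599]), 'ee_rot': array([ 2.11022112e-02,  9.99776964e-01,  2.89557887e-04, -7.96302080e-04]), 'contact_force': array([ 0.17708321, -0.27216394, -2.01762928]), 'wrist_torque': array([-0.01040809,  0.02454455, -0.00274158]), 'gripper_width': 17.041905671255282}
```

View pics/f_wrist.png

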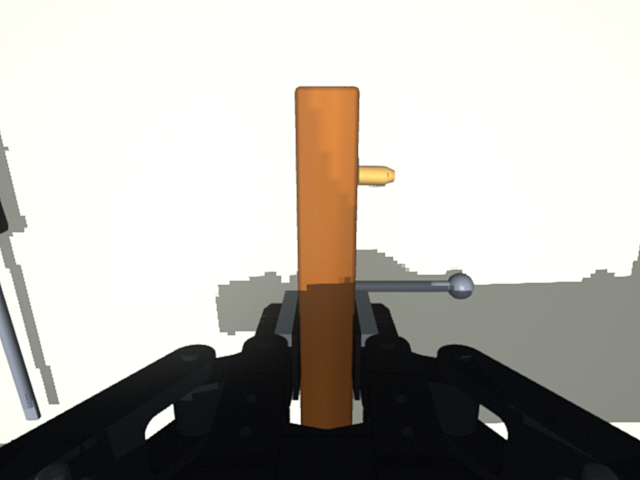

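>>> send_rows(
  translation=[
    [0, 0, -3],
    [6, 28, 0],
    [6, 29, 0],
    [5.6, 29.3, 0],
    [0, 0, 0],
  ],
  dr=[
    [0, 0, 0],
    [0, 0, 0],
    [0, 0, 0],
    [0, 0, -6.4],
    [0, 0, -6.4],
  ],
  grip=[10, 10, 10, 10, 10],
)

```text
clock: 4.95
position: [548.7, -79.3, 47.2]
ee_rot: [-0.094, 0.996, 0.0, -0.0]
contact_force: [-0.3, 0.0, -2.5]
gripper_width: 17.1
```

>>> send_rows(
  translation=[
    [0, 0, 0],
    [0, 0, 0],
    [0, 0, 0],
    [0, 0, 0],
    [0, 0, 0],
  ],
  dr=[
    [0, 0, 0],
    [0, 0, 0],
    [0, 0, 0],
    [0, 0, 0],
    [0, 0, 0],
  ],
  grip=[10, 10, 10, 10, 10],
)

```text
clock: 5.58
position: [549.3, -81.2, 47.3]
ee_rot: [-0.09, 0.996, -0.0, -0.0]
contact_force: [0.1, -0.5, -3.0]
gripper_width: 16.7
```

```bash
python3 - <<'E'
from h import *
from bench import arm
s=arm.read_state();print(s["clock"],s["position"],s["contact_force"],s["ee_rot"],np.degrees(2*np.arcsin(s["ee_rot"][0])))
ci=arm.camera_info("wrist");im=arm.get_image("wrist");cv2.imwrite("pics/g_wrist.png",cv2.convertScaleAbs(im[:,:,::-1],alpha=1.6));np.save("g_ci.npy",ci)
ci=arm.camera_info("top");im=arm.get_image("top");cv2.imwrite("pics/g_top.png",im[:,:,::-1])
cv2.imwrite("pics/g_topc.png",cv2.resize(cv2.convertScaleAbs(im[190:310,270:400,::-1],alpha=1.5),None,fx=5,fy=5,interpolation=cv2.INTER_CUBIC))
im=arm.get_image("scene");cv2.imwrite("pics/g_scene.png",im[:,:,::-1])
cv2.imwrite("pics/g_scenec.png",cv2.resize(cv2.convertScaleAbs(im[200:320,230:390,::-1],alpha=1.5),None,fx=5,fy=5,interpolation=cv2.INTER_CUBIC))
E
```

```text
5.575 [549.32742941 -81.24085223  47.29085057] [ 0.05852816 -0.53545578 -2.95073865] [-9.04678483e-02  9.95899377e-01 -5.37421547e-07 -1.50516168e-05] -10.38104524903725
```

View pics/g_wrist.png

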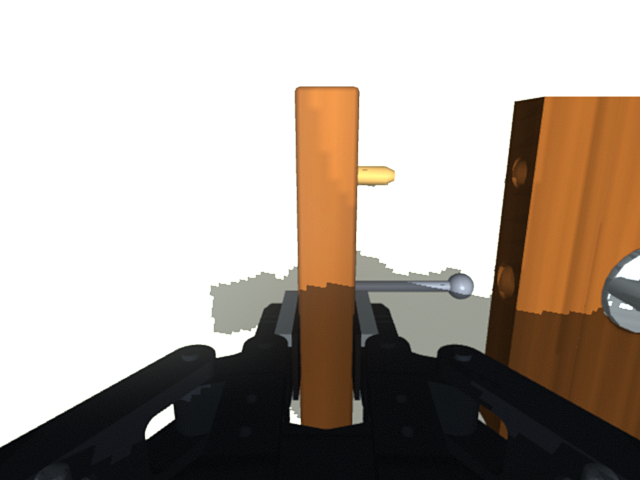

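View pics/g_topc.png

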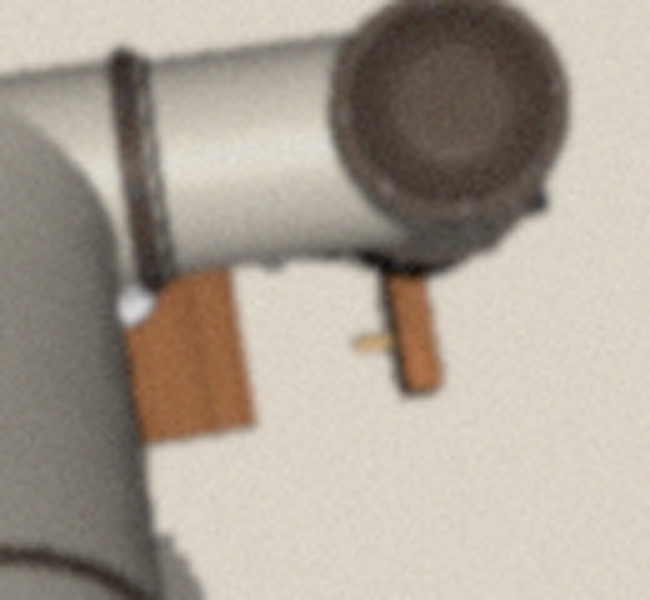

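View pics/g_scenec.png

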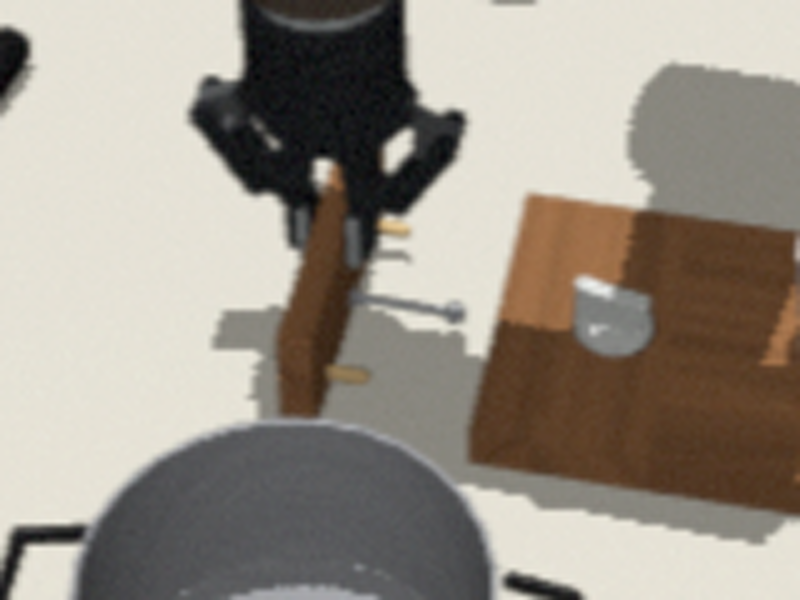

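The wrist view shows the ball head at (460,286), the near dowel at (376,175), the riser's near dowel hole at (520,172) and the bore at (506,281). I'll enlarge it and measure the offsets.

```bash
python3 - <<'E'
from h import *
im=cv2.imread("pics/g_wrist.png")
c=im[70:330,280:560]
c=np.clip(255*(c/255.)**0.6,0,255).astype(np.uint8)
cv2.imwrite("pics/g_c.png",cv2.resize(c,(784,728),interpolation=cv2.INTER_CUBIC)[:600])
cv2.imwrite("pics/g_c2.png",cv2.resize(np.clip(255*(im[130:330,440:560]/255.)**0.5,0,255).astype(np.uint8),None,fx=3,fy=3,interpolation=cv2.INTER_CUBIC))
E
```

```text
(no output)
```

View pics/g_c2.png

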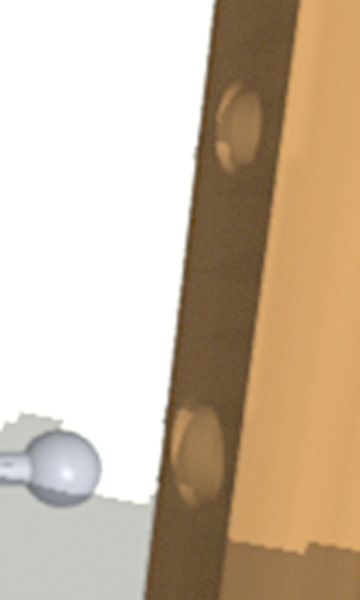

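View pics/g_c.png

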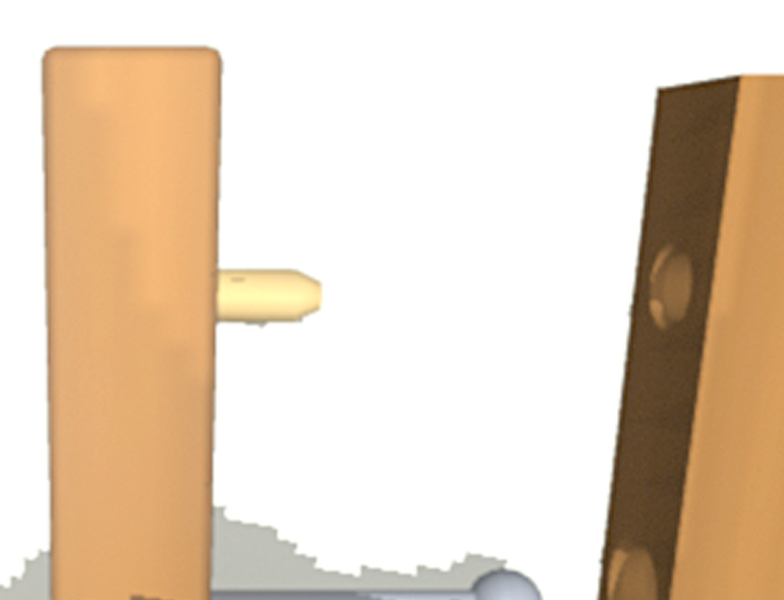

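```bash
python3 - <<'E'
from h import *
from scipy.optimize import least_squares
ci=np.load("g_ci.npy",allow_pickle=True).item()
P=np.array([549.33,-81.24]);th=np.radians(10.381)
# riser pose fit (x,y,yaw), z known
ro=[((0,0,13),(506,282)),((-50,0,13),(519.7,172.7)),((-80,0,26),(544.6,96.8)),((-80,0,0),(514.6,101.6))]
def f(p,pts,lift=None):
    M=frame(p[0],p[1],p[2]); r=[]
    for X,u in pts:
        X=np.array(X,float); w=M[:3,:3]@X+M[:3,3]
        if len(p)>3: w[2]+=p[3]
        r+=list(proj(ci,w)-u)
    return r
a=least_squares(f,[534,0,.18],args=(ro,));print("riser",a.x[:2],np.degrees(a.x[2]),np.round(a.fun,1))
le=[((-80,-9,68),(296,87.5)),((-80,9,68),(358.5,87.5)),((0,9+52.5,13),(461,285.7)),((-50,29,13),(394.6,175.4))]
b=least_squares(f,[549,-81,.18,3],args=(le,));print("leg",b.x[:2],np.degrees(b.x[2]),b.x[3],np.round(b.fun,1))
c,s_=np.cos(a.x[2]),np.sin(a.x[2]);d=b.x[:2]-a.x[:2];print("leg in riser frame",[c*d[0]+s_*d[1],-s_*d[0]+c*d[1]],"yaw diff",np.degrees(b.x[2]-a.x[2]))
c,s_=np.cos(th),np.sin(th);d=b.x[:2]-P;print("leg minus tcp in tool-ish frame",[c*d[0]+s_*d[1],-s_*d[0]+c*d[1]])
E
```

```text
riser [5.33644445e+02 1.21643170e-01] 10.523629796866249 [ 0.1 -0.1 -0.2  0.3  0.4 -0.1 -0.3 -0. ]
leg [549.64680313 -81.34568377] 10.484853411754552 1.6039883262702785 [-1.1  0.1  1.3  0.  -0.4 -0.6  0.1  0.3]
leg in riser frame [np.float64(0.8539173094694785), np.float64(-83.01970639129682)] yaw diff -0.03877638511169747
leg minus tcp in tool-ish frame [np.float64(0.29257399463742806), np.float64(-0.16103955521658952)]
```

>>> send_rows(
  translation=[
    [0, 0, 1],
    [0, 0, 1],
    [0, 0, 0.5],
    [0, 0, 0],
    [0, 0, 0],
  ],
  dr=[
    [0, 0, 0],
    [0, 0, 0],
    [0, 0, 0],
    [0, 0, 0],
    [0, 0, 0],
  ],
  grip=[10, 10, 10, 10, 10],
)

```text
clock: 6.35
position: [549.4, -81.0, 44.8]
ee_rot: [-0.091, 0.996, 0.0, 0.0]
contact_force: [0.2, 0.7, -2.1]
gripper_width: 16.8
```

>>> send_rows(
  translation=[
    [0, 0, 0.5],
    [0, 0, 0.5],
    [0, 0, 0],
    [0, 0, 0],
    [0, 0, 0],
  ],
  dr=[
    [0, 0, 0],
    [0, 0, 0],
    [0, 0, 0],
    [0, 0, 0],
    [0, 0, 0],
  ],
  grip=[10, 10, 10, 10, 10],
)

```text
clock: 6.98
position: [549.3, -81.0, 43.8]
ee_rot: [-0.091, 0.996, -0.0, -0.0]
contact_force: [0.5, 0.1, -2.0]
gripper_width: 17.1
```

>>> send_rows(
  translation=[
    [0, 0, 0.4],
    [0, 0, 0.4],
    [0, 0, 0],
    [0, 0, 0],
    [0, 0, 0],
  ],
  dr=[
    [0, 0, 0],
    [0, 0, 0],
    [0, 0, 0],
    [0, 0, 0],
    [0, 0, 0],
  ],
  grip=[10, 10, 10, 10, 10],
)

```text
clock: 7.6
position: [549.3, -81.0, 43.2]
ee_rot: [-0.091, 0.996, -0.0, 0.0]
contact_force: [-1.8, 0.0, 1.0]
gripper_width: 17.0
```

```bash
python3 - <<'E'
from h import *
from bench import arm
s=arm.read_state();print(s["clock"],s["position"],s["contact_force"],s["wrist_torque"],s["ee_rot"])
im=arm.get_image("scene")
cv2.imwrite("pics/h_scenec.png",cv2.resize(cv2.convertScaleAbs(im[225:295,270:350,::-1],alpha=1.5),None,fx=9,fy=8,interpolation=cv2.INTER_CUBIC))
E
```

```text
7.6 [549.32616244 -81.04881662  43.19211358] [-1.79754405  0.04588778  1.03022419] [ 0.0830003   0.29942683 -0.00787853] [-9.07931365e-02  9.95869774e-01 -1.76861207e-05  1.19350818e-05]
```

View pics/h_scenec.png

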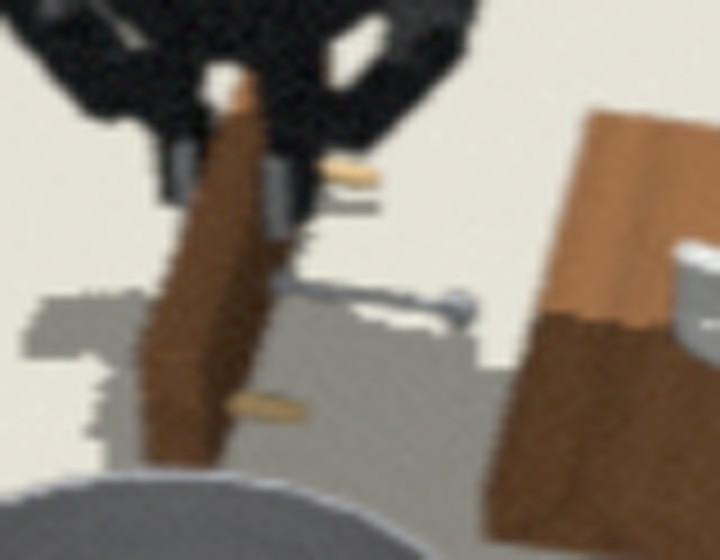

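>>> send_rows(
  translation=[
    [0, 0, 0.4],
    [0, 0, 0.4],
    [0, 0, 0],
    [0, 0, 0],
    [0, 0, 0],
  ],
  dr=[
    [0, 0, 0],
    [0, 0, 0],
    [0, 0, 0],
    [0, 0, 0],
    [0, 0, 0],
  ],
  grip=[10, 10, 10, 10, 10],
)

```text
clock: 8.28
position: [549.3, -81.1, 43.1]
ee_rot: [-0.091, 0.996, -0.0, 0.0]
contact_force: [-3.7, 0.1, 5.7]
gripper_width: 17.2
```

```bash
python3 - <<'E'
from h import *
from bench import arm
s=arm.read_state();print(s["clock"],s["position"],s["contact_force"],s["wrist_torque"],s["ee_rot"])
E
```

```text
8.275 [549.3160846  -81.12135852  43.141089  ] [-3.7379635   0.12022004  5.69866686] [0.22409007 0.88047924 0.01470033] [-9.08852720e-02  9.95861361e-01 -1.10619983e-04  7.34194910e-05]
```

>>> send_rows(
  translation=[
    [0, 0, -0.5],
    [0, 0, -0.4],
    [0, 0, 0],
    [0, 0, 0],
    [0, 0, 0],
  ],
  dr=[
    [0, 0, 0],
    [0, 0, 0],
    [0, 0, 0],
    [0, 0, 0],
    [0, 0, 0],
  ],
  grip=[10, 10, 10, 10, 10],
)

```text
clock: 8.9
position: [549.3, -81.1, 43.2]
ee_rot: [-0.091, 0.996, -0.0, -0.0]
contact_force: [-2.3, 0.5, 3.1]
gripper_width: 17.1
```

```bash
python3 - <<'E'
from h import *
from bench import arm
s=arm.read_state();print(s["clock"],s["position"],s["contact_force"],s["wrist_torque"],s["ee_rot"])
ci=arm.camera_info("wrist");im=arm.get_image("wrist")[:,:,::-1];cv2.imwrite("pics/i_wrist.png",cv2.convertScaleAbs(im,alpha=1.6));np.save("i_ci.npy",ci)
c=np.clip(255*(im[130:330,340:560]/255.)**0.5,0,255).astype(np.uint8)
cv2.imwrite("pics/i_c.png",cv2.resize(c,(770,700),interpolation=cv2.INTER_CUBIC)[:600])
c=np.clip(255*(im[70:200,285:405]/255.)**0.7,0,255).astype(np.uint8)
cv2.imwrite("pics/i_c2.png",cv2.resize(c,None,fx=4,fy=4,interpolation=cv2.INTER_CUBIC))
E
```

```text
8.9 [549.33682369 -81.0788528   43.17027646] [-2.25209366  0.51027865  3.10320442] [ 0.08535249  0.66924271 -0.00232418] [-9.07956023e-02  9.95869548e-01 -3.41170448e-05 -3.64081484e-05]
```

View pics/i_c.png

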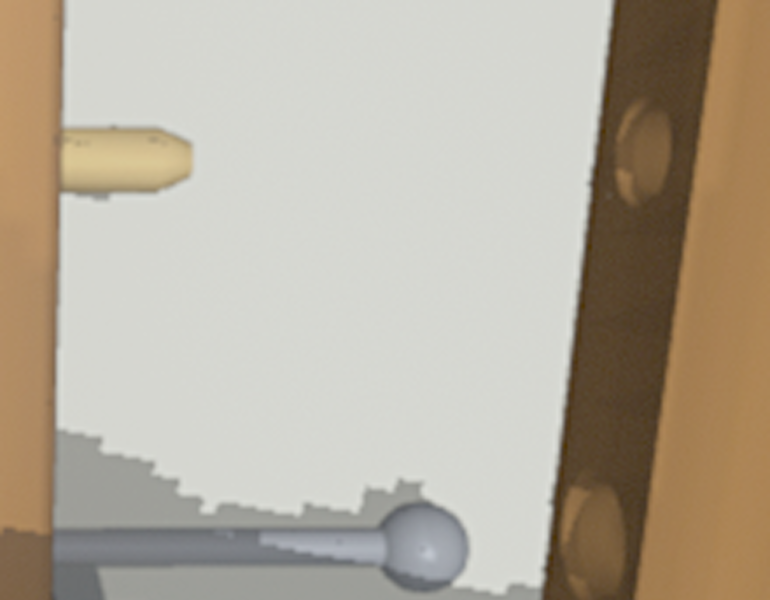

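View pics/i_c2.png

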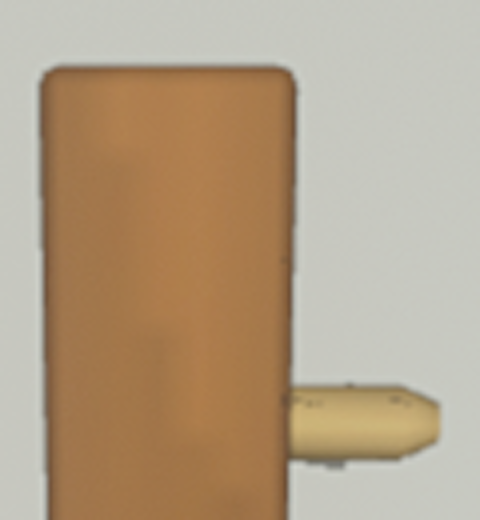

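```bash
python3 - <<'E'
from h import *
ci=np.load("i_ci.npy",allow_pickle=True).item()
yaw=np.radians(10.52);c,s=np.cos(yaw),np.sin(yaw);O=np.array([533.64,.12])
def rf(p):
    d=p[:2]-O;return np.round([c*d[0]+s*d[1],-s*d[0]+c*d[1],p[2]],2)
for dz in(0,1):
  for n,u,z in [("dowtip",(394.9,175.7),13+dz),("ball",(461.1,286),13+dz),("hole",(524,173.4),13),("bore",(509.7,285.1),13),("legtopL",(295.3,86.8),68+dz),("legtopR",(358.5,86.8),68+dz),("legR",(355,250),68+dz)]: print(dz,n,rf(back(ci,u,z)))
E
```

```text
0 dowtip [-49.4  -54.22  13.  ]
0 ball [  0.35 -22.01  13.  ]
0 hole [-50.25   0.1   13.  ]
0 bore [-4.0e-02  1.0e-02  1.3e+01]
0 legtopL [-79.08 -91.56  68.  ]
0 legtopR [-79.05 -74.42  68.  ]
0 legR [-32.92 -74.58  68.  ]
1 dowtip [-49.5  -54.39  14.  ]
1 ball [ -0.05 -22.37  14.  ]
1 hole [-50.25   0.1   13.  ]
1 bore [-4.0e-02  1.0e-02  1.3e+01]
1 legtopL [-78.98 -91.49  69.  ]
1 legtopR [-78.95 -74.49  69.  ]
1 legR [-33.21 -74.66  69.  ]
```

>>> send_rows(
  translation=[
    [0.6, 0, -0.3],
    [0, 7, 0],
    [0, 7, 0],
    [0, 7, 0],
    [0, 0, 0],
  ],
  dr=[
    [0, 0, -0.1],
    [0, 0, 0],
    [0, 0, 0],
    [0, 0, 0],
    [0, 0, 0],
  ],
  grip=[10, 10, 10, 10, 10],
)

```text
clock: 9.57
position: [544.7, -59.6, 43.2]
ee_rot: [-0.092, 0.996, 0.0, -0.0]
contact_force: [0.6, 0.1, -2.0]
gripper_width: 17.0
```

```bash
python3 - <<'E'
from h import *
from bench import arm
s=arm.read_state();print(s["clock"],s["position"],s["contact_force"],s["wrist_torque"],s["ee_rot"])
ci=arm.camera_info("wrist");im=arm.get_image("wrist")[:,:,::-1];np.save("j_ci.npy",ci)
cv2.imwrite("pics/j_w.png",np.clip(255*(im/255.)**0.6,0,255).astype(np.uint8))
c=np.clip(255*(im[130:330,340:560]/255.)**0.5,0,255).astype(np.uint8)
cv2.imwrite("pics/j_c.png",cv2.resize(c,(770,700),interpolation=cv2.INTER_CUBIC)[:600])
E
```

```text
9.575 [544.72201291 -59.61768887  43.22886118] [ 0.55179373  0.11295621 -2.0407829 ] [ 0.1366953  -0.04474957  0.03318265] [-9.21872558e-02  9.95741669e-01  1.57177609e-04 -1.14923482e-04]
```

View pics/j_c.png

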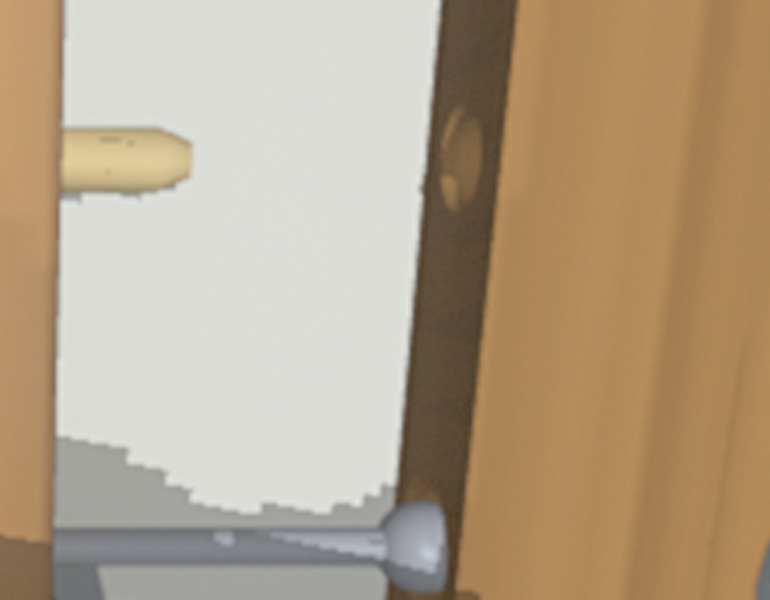

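The ball head (crop (425,545)) is entering the bore with no contact force, and the dowel row (160) matches the hole row (158). I'll keep pushing.

>>> send_rows(
  translation=[
    [0, 7, 0],
    [0, 7, 0],
    [0, 7, 0],
    [0, 7, 0],
    [0, 0, 0],
  ],
  dr=[
    [0, 0, 0],
    [0, 0, 0],
    [0, 0, 0],
    [0, 0, 0],
    [0, 0, 0],
  ],
  grip=[10, 10, 10, 10, 10],
)

```text
clock: 10.25
position: [539.6, -32.4, 43.3]
ee_rot: [-0.092, 0.996, 0.0, -0.0]
contact_force: [-0.6, -0.2, -2.4]
gripper_width: 17.3
```

```bash
python3 - <<'E'
from h import *
from bench import arm
s=arm.read_state();print(s["clock"],s["position"],s["contact_force"],s["wrist_torque"],s["ee_rot"])
ci=arm.camera_info("wrist");im=arm.get_image("wrist")[:,:,::-1];np.save("k_ci.npy",ci)
c=np.clip(255*(im[60:300,280:500]/255.)**0.5,0,255).astype(np.uint8)
cv2.imwrite("pics/k_c.png",cv2.resize(c,None,fx=2.5,fy=2.5,interpolation=cv2.INTER_CUBIC))
E
```

```text
10.25 [539.58576086 -32.39094647  43.33387772] [-0.6053926  -0.22352426 -2.44313757] [ 0.05836079 -0.00872978  0.00334724] [-9.21056478e-02  9.95749224e-01  2.11286403e-05 -1.78732373e-04]
```

View pics/k_c.png

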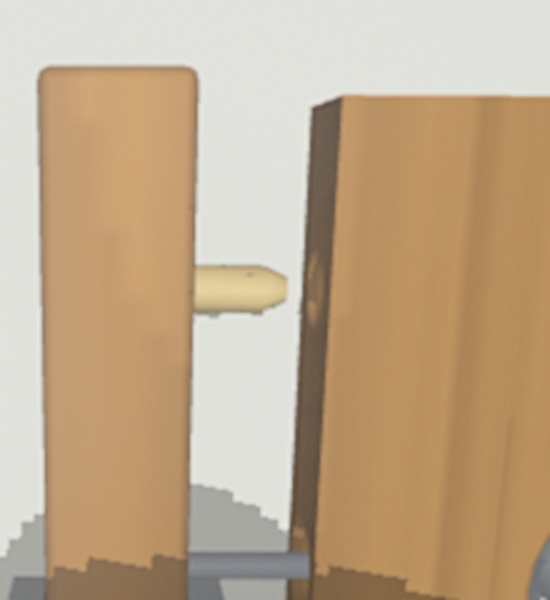

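>>> send_rows(
  translation=[
    [0, 5, 0],
    [0, 5, 0],
    [0, 4, 0],
    [0, 4, 0],
    [0, 0, 0],
  ],
  dr=[
    [0, 0, 0],
    [0, 0, 0],
    [0, 0, 0],
    [0, 0, 0],
    [0, 0, 0],
  ],
  grip=[10, 10, 10, 10, 10],
)

```text
clock: 10.92
position: [536.5, -15.0, 43.4]
ee_rot: [-0.092, 0.996, 0.0, 0.0]
contact_force: [1.0, -0.3, -2.2]
gripper_width: 17.0
```

>>> send_rows(
  translation=[
    [0, 2, 0],
    [0, 1, 0],
    [0, 1, 0],
    [0, 0, 0],
    [0, 0, 0],
  ],
  dr=[
    [0, 0, 0],
    [0, 0, 0],
    [0, 0, 0],
    [0, 0, 0],
    [0, 0, 0],
  ],
  grip=[10, 10, 10, 10, 10],
)

```text
clock: 11.55
position: [535.8, -11.4, 43.4]
ee_rot: [-0.092, 0.996, 0.0, -0.0]
contact_force: [0.4, -0.6, -3.0]
gripper_width: 17.3
```

```bash
python3 - <<'E'
from h import *
from bench import arm
s=arm.read_state();print(s["clock"],s["position"],s["contact_force"],s["wrist_torque"],s["ee_rot"])
ci=arm.camera_info("wrist");im=arm.get_image("wrist")[:,:,::-1];np.save("l_ci.npy",ci)
c=np.clip(255*(im[60:300,280:500]/255.)**0.5,0,255).astype(np.uint8)
cv2.imwrite("pics/l_c.png",cv2.resize(c,None,fx=2.5,fy=2.5,interpolation=cv2.INTER_CUBIC))
E
```

```text
11.55 [535.77943445 -11.38668889  43.39752298] [ 0.37646382 -0.58557641 -2.99875648] [-0.05038377 -0.02459259  0.05338948] [-9.15966480e-02  9.95796191e-01  9.59336895e-06 -1.77717301e-05]
```

View pics/l_c.png

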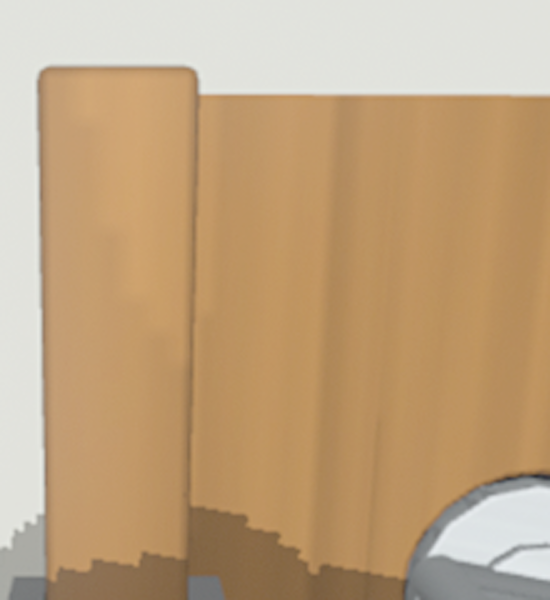

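>>> send_rows(
  translation=[
    [0, 1, 0.1],
    [0, 1, 0.2],
    [0, 0.5, 0],
    [0, 0, 0],
    [0, 0, 0],
  ],
  dr=[
    [0, 0, 0],
    [0, 0, 0],
    [0, 0, 0],
    [0, 0, 0],
    [0, 0, 0],
  ],
  grip=[10, 10, 10, 10, 10],
)

```text
clock: 12.22
position: [535.5, -8.8, 43.2]
ee_rot: [-0.092, 0.996, 0.0, 0.0]
contact_force: [-0.1, 0.0, -0.9]
gripper_width: 16.9
```

>>> send_rows(
  translation=[
    [0, 0.5, 0],
    [0, 0.5, 0],
    [0, 0, 0],
    [0, 0, 0],
    [0, 0, 0],
  ],
  dr=[
    [0, 0, 0],
    [0, 0, 0],
    [0, 0, 0],
    [0, 0, 0],
    [0, 0, 0],
  ],
  grip=[10, 10, 10, 10, 10],
)

```text
clock: 12.85
position: [535.2, -8.0, 43.2]
ee_rot: [-0.092, 0.996, -0.0, 0.0]
contact_force: [0.4, -0.4, -1.1]
gripper_width: 16.8
```

>>> send_rows(
  translation=[
    [0, 0.5, 0],
    [0, 0.5, 0],
    [0, 0.3, 0],
    [0, 0, 0],
    [0, 0, 0],
  ],
  dr=[
    [0, 0, 0],
    [0, 0, 0],
    [0, 0, 0],
    [0, 0, 0],
    [0, 0, 0],
  ],
  grip=[10, 10, 10, 10, 10],
)

```text
clock: 13.48
position: [535.2, -7.7, 43.2]
ee_rot: [-0.092, 0.996, -0.001, 0.0]
contact_force: [1.5, -8.7, -1.4]
gripper_width: 16.7
```

```bash
python3 - <<'E'
from h import *
from bench import arm
s=arm.read_state();print(s["clock"],s["position"],s["contact_force"],s["wrist_torque"],s["ee_rot"])
E
```

```text
13.475 [535.20585815  -7.7496076   43.20935692] [ 1.45236074 -8.66978749 -1.40939625] [-2.23495042 -0.75849369 -0.03685818] [-9.17476469e-02  9.95782042e-01 -7.02517065e-04  7.17781078e-06]
```

>>> send_rows(
  translation=[
    [0, 0.4, 0],
    [0, 0, 0],
    [0, 0, 0],
    [0, -0.8, 0],
    [0, -0.4, 0],
  ],
  dr=[
    [0, 0, 0],
    [0, 0, 0],
    [0, 0, 0],
    [0, 0, 0],
    [0, 0, 0],
  ],
  grip=[10, 10, 10, 10, 10],
)

```text
clock: 14.1
position: [535.3, -7.8, 43.2]
ee_rot: [-0.092, 0.996, -0.0, 0.0]
contact_force: [0.8, -4.3, 0.2]
gripper_width: 17.0
```

>>> send_rows(
  translation=[
    [0, 0, 0],
    [0, 0, 0],
    [0, 0, 0],
    [0, 0, 0],
    [0, 0, 0],
  ],
  dr=[
    [0, 0, 0],
    [0, 0, 0],
    [0, 0, 0],
    [0, 0, 0],
    [0, 0, 0],
  ],
  grip=[30, 38, 38, 38, 38],
)

```text
clock: 14.72
position: [535.1, -7.3, 43.2]
ee_rot: [-0.092, 0.996, 0.0, 0.0]
contact_force: [-0.2, 0.1, -0.3]
gripper_width: 37.9
```

>>> send_rows(
  translation=[
    [0, 0, -10],
    [0, 0, -20],
    [0, 0, -30],
    [0, 0, -30],
    [0, 0, -10],
  ],
  dr=[
    [0, 0, 0],
    [0, 0, 0],
    [0, 0, 0],
    [0, 0, 0],
    [0, 0, 0],
  ],
  grip=[38, 38, 38, 38, 38],
)

```text
clock: 15.35
position: [536.2, -7.2, 145.6]
ee_rot: [-0.092, 0.996, 0.0, 0.002]
contact_force: [-0.7, -0.3, 0.1]
gripper_width: 37.7
```

```bash
python3 - <<'E'
from h import *
from bench import arm
s=arm.read_state();print(s["clock"],s["position"],s["contact_force"],s["joints"])
ci=arm.camera_info("wrist");im=arm.get_image("wrist")[:,:,::-1];np.save("m_ci.npy",ci)
cv2.imwrite("pics/m_w.png",np.clip(255*(im/255.)**0.6,0,255).astype(np.uint8))
E
```

```text
15.35 [536.16636953  -7.21026257 145.62940384] [-0.66905799 -0.33037648  0.07394549] [ 2.89338521e-01  3.13460607e-01 -3.34835744e-01  3.74862274e-04
 -9.17880559e-01 -1.67667510e+00]
```

View pics/m_w.png

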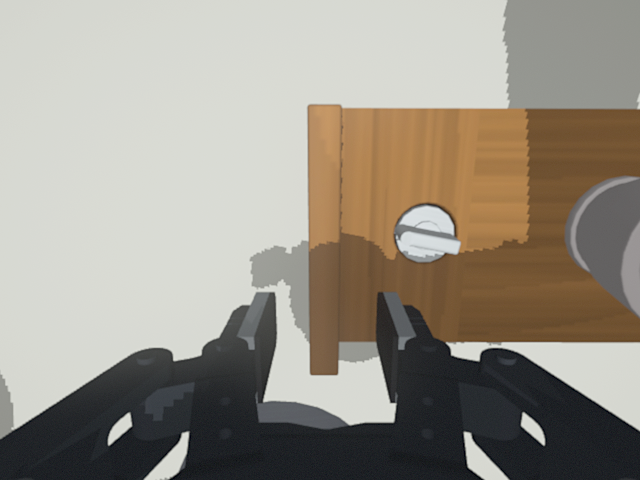

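The leg sits flush with no visible gap (edge at px col 341). The wing runs from its nose at (398,229) to (460,245), already slightly clockwise. I'll measure it in a crop.

```bash
python3 - <<'E'
import cv2
from bench import arm
im=arm.get_image("wrist")[:,:,::-1]
import numpy as np
np.save("m_ci.npy",arm.camera_info("wrist"));print(arm.read_state()["position"])
c=np.clip(255*(im[190:280,380:480]/255.)**0.8,0,255).astype(np.uint8)
cv2.imwrite("pics/m_c.png",cv2.resize(c,None,fx=6,fy=6,interpolation=cv2.INTER_CUBIC))
E
```

```text
[535.55356241  -7.2619551  144.26077257]
```

View pics/m_c.png

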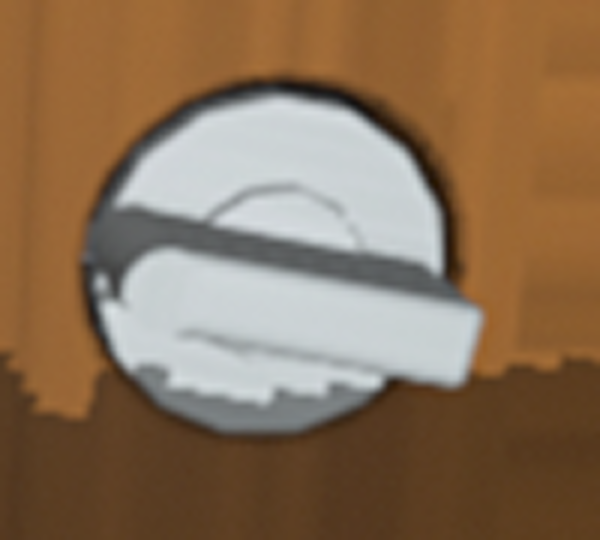

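```bash
python3 - <<'E'
from h import *
ci=np.load("m_ci.npy",allow_pickle=True).item()
yaw=np.radians(10.52);c,s=np.cos(yaw),np.sin(yaw);O=np.array([533.64,.12])
def rf(p):
    d=p[:2]-O;return np.round([c*d[0]+s*d[1],-s*d[0]+c*d[1]],2)
g=lambda u,v:(380+(u+.5)/6-.5,190+(v+.5)/6-.5)
for n,u,z in [("e1",g(483,315),48),("e2",g(462,385),48),("t1",g(165,248),48),("t2",g(165,328),48),("nose",g(118,285),48),("disc",g(271,255),26)]: 
    w=back(ci,u,z);print(n,w.round(1),rf(w))
for n,u,z in [("legL -x",(308,105),68),("legR -x",(341,105),68),("legR +x",(337.5,374),68),("legL+x",(311,374),68),("riser -x edge @board",(400,108.5),26)]:
    w=back(ci,u,z);print(n,rf(w))
E
```

```text
e1 [518.  72.  48.] [-2.26 73.55]
e2 [525.6  71.9  48. ] [ 5.18 72.06]
t1 [517.1  38.6  48. ] [-9.28 40.85]
t2 [525.2  40.6  48. ] [-0.9 41.3]
nose [521.7  34.8  48. ] [-5.43 36.3 ]
disc [520.2  55.7  26. ] [-3.08 57.13]
legL -x [-80.39 -17.4 ]
legR -x [-80.38  -0.55]
legR +x [76.2  -1.19]
legL+x [ 76.19 -17.46]
riser -x edge @board [-80.78  36.98]
```

>>> send_rows(
  translation=[
    [0.2, 33, 0],
    [0.2, 33.4, 0],
    [0, 0, 0],
    [0, 0, 0],
    [0, 0, 0],
  ],
  dr=[
    [0, 0, 0],
    [0, 0, -10.3],
    [0, 0, -10.3],
    [0, 0, -10.3],
    [0, 0, -10.3],
  ],
  grip=[38, 38, 38, 38, 38],
)

```text
clock: 16.08
position: [521.6, 57.7, 141.4]
ee_rot: [-0.439, 0.899, 0.0, -0.002]
contact_force: [-0.0, 0.5, -0.4]
gripper_width: 37.9
```

>>> send_rows(
  translation=[
    [0, 0, 0],
    [0, 0, 0],
    [0, 0, 0],
    [0, 0, 0],
    [0, 0, 0],
  ],
  dr=[
    [0, 0, -10.3],
    [0, 0, -10.3],
    [0, 0, -10.3],
    [0, 0, -10.3],
    [0, 0, -10.3],
  ],
  grip=[38, 38, 38, 38, 38],
)

```text
clock: 16.7
position: [521.6, 57.5, 141.4]
ee_rot: [0.786, -0.619, -0.001, 0.001]
contact_force: [-0.6, -0.6, -0.2]
gripper_width: 37.6
```

>>> send_rows(
  translation=[
    [0, 0, 0],
    [0, 0, 0],
    [0, 0, 0],
    [0, 0, 0],
    [0, 0, 0],
  ],
  dr=[
    [0, 0, -10.3],
    [0, 0, -10.3],
    [0, 0, -10.3],
    [0, 0, -10.3],
    [0, 0, -10.3],
  ],
  grip=[38, 38, 38, 38, 38],
)

```text
clock: 17.32
position: [521.6, 57.5, 141.4]
ee_rot: [0.976, -0.216, -0.001, 0.001]
contact_force: [1.3, -0.0, -0.1]
gripper_width: 38.1
```

>>> send_rows(
  translation=[
    [0, 0, 0],
    [0, 0, 0],
    [0, 0, 0],
    [0, 0, 0],
    [0, 0, 0],
  ],
  dr=[
    [0, 0, -10.3],
    [0, 0, -10.3],
    [0, 0, -10.3],
    [0, 0, -10.3],
    [0, 0, -10.3],
  ],
  grip=[38, 38, 38, 38, 38],
)

```text
clock: 17.95
position: [521.6, 57.5, 141.4]
ee_rot: [0.973, 0.229, -0.002, 0.0]
contact_force: [0.2, 0.1, -0.2]
gripper_width: 38.0
```

>>> send_rows(
  translation=[
    [0, 0, 0],
    [0, 0, 0],
    [0, 0, 0],
    [0, 0, 0],
    [0, 0, 0],
  ],
  dr=[
    [0, 0, -10.3],
    [0, 0, -10.3],
    [0, 0, -10.3],
    [0, 0, -10.3],
    [0, 0, -10.3],
  ],
  grip=[38, 38, 38, 38, 38],
)

```text
clock: 18.58
position: [521.6, 57.5, 141.5]
ee_rot: [0.777, 0.63, -0.002, -0.001]
contact_force: [-1.0, 1.2, -0.9]
gripper_width: 38.0
```

```bash
python3 - <<'E'
from h import *
from bench import arm
s=arm.read_state();print(s["clock"],s["position"],s["contact_force"],s["joints"],s["ee_rot"]);m=R.from_quat(s["ee_rot"]).as_matrix();print("tool x heading",np.degrees(np.arctan2(m[1,0],m[0,0])),m.round(3))
E
```

```text
18.575 [521.59772733  57.47910518 141.46040917] [-0.96631245  1.24998571 -0.90537602] [ 4.18944235e-01  3.03926861e-01 -3.61401589e-01 -5.29149499e-04
 -9.08724229e-01  2.51412181e+00] [ 7.76960198e-01  6.29547581e-01 -1.51851244e-03 -6.23305886e-04]
tool x heading 78.03375850238864 [[ 0.207  0.978 -0.003]
 [ 0.978 -0.207 -0.001]
 [-0.002 -0.003 -1.   ]]
```

>>> send_rows(
  translation=[
    [0, 0, 0],
    [0, 0, 20],
    [0, 0, 20],
    [0, 0, 0],
    [0, 0, 0],
  ],
  dr=[
    [0, 0, -6],
    [0, 0, -5.8],
    [0, 0, 0],
    [0, 0, 0],
    [0, 0, 0],
  ],
  grip=[38, 38, 38, 38, 38],
)

```text
clock: 19.2
position: [522.7, 57.8, 103.0]
ee_rot: [0.71, 0.704, -0.0, 0.0]
contact_force: [0.1, 0.5, 1.3]
gripper_width: 37.9
```

```bash
python3 - <<'E'
from h import *
from bench import arm
s=arm.read_state();print(s["clock"],s["position"],s["joints"][5]);m=R.from_quat(s["ee_rot"]).as_matrix();print("tool x heading",np.degrees(np.arctan2(m[1,0],m[0,0])))
ci=arm.camera_info("wrist");im=arm.get_image("wrist")[:,:,::-1];np.save("n_ci.npy",ci)
cv2.imwrite("pics/n_w.png",np.clip(255*(im/255.)**0.6,0,255).astype(np.uint8))
E
```

```text
19.2 [522.65873908  57.75423002 103.01740372] 2.7140891453283027
tool x heading 89.5233892486537
```

View pics/n_w.png

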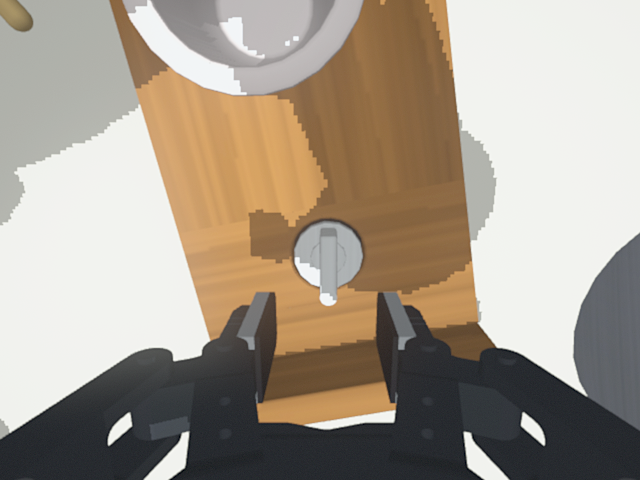

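```bash
python3 - <<'E'
from h import *
ci=np.load("n_ci.npy",allow_pickle=True).item()
yaw=np.radians(10.52);c,s=np.cos(yaw),np.sin(yaw);O=np.array([533.64,.12])
def rf(p):
    d=p[:2]-O;return np.round([c*d[0]+s*d[1],-s*d[0]+c*d[1]],2)
for n,u,z in [("disc",(328.3,254.5),26),("wing tail L",(319.5,228),48),("wing tail R",(336.5,228),48),("nose",(328.5,305.5),48),("leg top near L",(479,323),26),("riserR",(470,240),26),("riserL",(193,254),26)]:
    w=back(ci,u,z);print(n,w.round(1),rf(w))
E
```

```text
disc [523.2  57.   26. ] [ 0.12 57.87]
wing tail L [518.8  77.6  48. ] [-0.4  78.92]
wing tail R [527.3  77.6  48. ] [ 7.93 77.3 ]
nose [523.   35.7  48. ] [-3.93 36.89]
leg top near L [612.3  13.8  26. ] [79.8  -0.86]
riserR [602.5  64.9  26. ] [79.56 51.08]
riserL [446.7  58.   26. ] [-74.9   72.74]
```

>>> send_rows(
  translation=[
    [0, 0.4, 20],
    [0, 0, 25],
    [0, 0, 18],
    [0, 0, 8],
    [0, 0, 2],
  ],
  dr=[
    [0, 0, 0],
    [0, 0, 0],
    [0, 0, 0],
    [0, 0, 0],
    [0, 0, 0],
  ],
  grip=[38, 38, 38, 38, 38],
)

```text
clock: 19.88
position: [523.3, 57.9, 30.3]
ee_rot: [0.71, 0.704, 0.0, 0.0]
contact_force: [-0.2, -0.9, 0.1]
gripper_width: 38.0
```

>>> send_rows(
  translation=[
    [0, 0, 0],
    [0, 0, 0],
    [0, 0, 0],
    [0, 0, 0],
    [0, 0, 0],
  ],
  dr=[
    [0, 0, 0],
    [0, 0, 0],
    [0, 0, 0],
    [0, 0, 0],
    [0, 0, 0],
  ],
  grip=[30, 18, 5, 5, 5],
)

```text
clock: 20.5
position: [523.8, 58.0, 30.9]
ee_rot: [0.71, 0.704, 0.001, 0.001]
contact_force: [0.8, 0.1, 5.8]
gripper_width: 7.3
```

```bash
python3 - <<'E'
from h import *
from bench import arm
s=arm.read_state();print(s["clock"],s["position"],s["joints"],s["contact_force"],s["wrist_torque"]);m=R.from_quat(s["ee_rot"]).as_matrix();print("tool x heading",np.degrees(np.arctan2(m[1,0],m[0,0])))
im=arm.get_image("wrist")[:,:,::-1]
cv2.imwrite("pics/o_w.png",np.clip(255*(im/255.)**0.6,0,255).astype(np.uint8))
E
```

```text
20.5 [523.75814831  57.96599105  30.90991285] [ 4.18545376e-01  4.58407601e-01 -4.73598050e-01  6.18918738e-04
 -6.36909299e-01  2.71437912e+00] [0.80342688 0.06753643 5.75663263] [-0.14853489 -0.07002075 -0.08891979]
tool x heading 89.53186367402898
```

View pics/o_w.png

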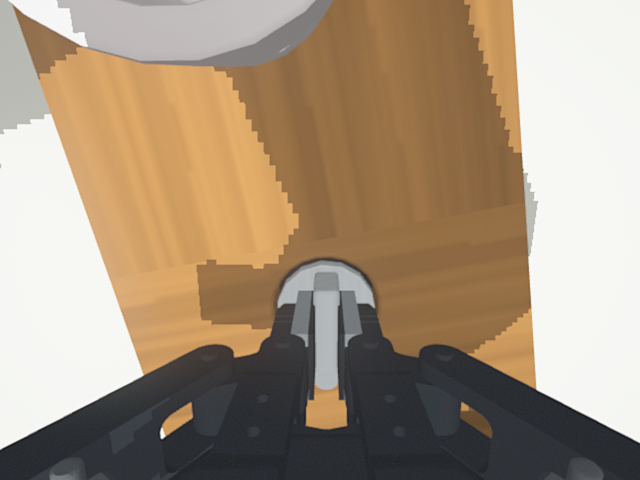

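>>> send_rows(
  translation=[
    [0, 0, -0.3],
    [0, 0, 0],
    [0, 0, 0],
    [0, 0, 0],
    [0, 0, 0],
  ],
  dr=[
    [0, 0, 0],
    [0, 0, 8],
    [0, 0, 8],
    [0, 0, 8],
    [0, 0, 0],
  ],
  grip=[5, 5, 5, 5, 5],
)

```text
clock: 21.18
position: [524.0, 57.9, 30.9]
ee_rot: [0.84, 0.542, 0.001, 0.0]
contact_force: [2.5, -1.8, 4.6]
gripper_width: 7.4
```

```bash
cat > st.py <<'E'
from h import *
from bench import arm
s=arm.read_state();m=R.from_quat(s["ee_rot"]).as_matrix();h=np.degrees(np.arctan2(m[1,0],m[0,0]))
print(s["clock"],s["position"].round(2),"F",s["contact_force"].round(2),"T",s["wrist_torque"].round(3),"q6",round(s["joints"][5],3),"head",h.round(2),"cam",np.radians((100.4-h)%360).round(3), "e6",s["joint_efforts"][5].round(3),"w",s["gripper_width"].round(1))
f=s["contact_force"];print("F tool xyz",(m.T@f).round(2))
E
python3 st.py
```

```text
Traceback (most recent call last):
  File "st.py", line 4, in <module>
    print(s["clock"],s["position"].round(2),"F",s["contact_force"].round(2),"T",s["wrist_torque"].round(3),"q6",round(s["joints"][5],3),"head",h.round(2),"cam",np.radians((100.4-h)%360).round(3), "e6",s["joint_efforts"][5].round(3),"w",s["gripper_width"].round(1))
                                                                                                                                                                                                                                            ^^^^^^^^^^^^^^^^^^^^^^^^
AttributeError: 'float' object has no attribute 'round'
```

```bash
sed -i 's/s\["gripper_width"\].round(1)/s["gripper_width"]/' st.py; python3 st.py
```

```text
21.175 [524.02  57.95  30.91] F [ 2.5  -1.75  4.55] T [-0.565 -0.701 -0.142] q6 2.297 head 65.62 cam 0.607 e6 -0.143 w 7.3842278256044525
F tool xyz [-0.56  3.01 -4.55]
```

>>> send_rows(
  translation=[
    [0, 0.3, -0.5],
    [0, 0, 0],
    [0, 0, 0],
    [0, 0, 0],
    [0, 0, 0],
  ],
  dr=[
    [0, 0, 8],
    [0, 0, 8],
    [0, 0, 8],
    [0, 0, 8],
    [0, 0, 4],
  ],
  grip=[5, 5, 5, 5, 5],
)

```text
clock: 21.8
position: [524.4, 57.6, 30.9]
ee_rot: [0.967, 0.255, 0.001, 0.0]
contact_force: [5.2, -2.7, 0.8]
gripper_width: 7.8
```

```bash
python3 st.py
```

```text
21.8 [524.36  57.65  30.92] F [ 5.19 -2.67  0.76] T [-0.876 -1.218  0.09 ] q6 1.668 head 29.56 cam 1.236 e6 0.195 w 7.848991662248187
F tool xyz [ 3.2   4.88 -0.75]
```

>>> send_rows(
  translation=[
    [0.3, 0.4, 0],
    [0, 0, 0],
    [0, 0, 0],
    [0, 0, 0],
    [0, 0, 0],
  ],
  dr=[
    [0, 0, 8],
    [0, 0, 8],
    [0, 0, 8],
    [0, 0, 8],
    [0, 0, 0],
  ],
  grip=[5, 5, 5, 5, 5],
)

```text
clock: 22.42
position: [524.5, 57.3, 30.9]
ee_rot: [1.0, -0.021, 0.001, -0.0]
contact_force: [3.8, -3.1, 1.9]
gripper_width: 7.2
```

```bash
python3 st.py
```

```text
22.425 [524.5   57.26  30.93] F [ 3.85 -3.12  1.95] T [-0.917 -1.132 -0.114] q6 1.112 head -2.38 cam 1.794 e6 -0.083 w 7.241078168834276
F tool xyz [ 3.98  2.96 -1.94]
```

>>> send_rows(
  translation=[
    [0.3, 0.3, 0],
    [0, 0, 0],
    [0, 0, 0],
    [0, 0, 0],
    [0, 0, 0],
  ],
  dr=[
    [0, 0, 6],
    [0, 0, 6],
    [0, 0, 4],
    [0, 0, 0],
    [0, 0, 0],
  ],
  grip=[5, 5, 5, 5, 5],
)

```text
clock: 23.05
position: [524.5, 57.0, 30.9]
ee_rot: [0.987, -0.16, 0.0, -0.0]
contact_force: [4.1, -3.4, 1.9]
gripper_width: 7.9
```

```bash
python3 st.py
```

```text
23.05 [524.46  57.02  30.93] F [ 4.1  -3.41  1.93] T [-1.024 -1.198  0.007] q6 0.834 head -18.36 cam 2.073 e6 0.031 w 7.90387268299134
F tool xyz [ 4.96  1.95 -1.92]
```

```bash
cat > av.py <<'E'
from h import *
from bench import arm
T=[];F=[];E=[];I=None
for k in range(6):
    s=arm.read_state();T.append(s["wrist_torque"]);F.append(s["contact_force"]);E.append(s["joint_efforts"][5])
    if k<5: I=arm.get_image("wrist")
m=R.from_quat(s["ee_rot"]).as_matrix();h=np.degrees(np.arctan2(m[1,0],m[0,0]))
T=np.array(T);F=np.array(F)
print(s["clock"],s["position"].round(2),"F",F.mean(0).round(2),"T",T.mean(0).round(3),"Tz",T[:,2].round(3),"e6",np.round(E,3),"cam",np.radians((100.4-h)%360).round(4),"q6",s["joints"][5].round(3),"w",round(s["gripper_width"],2))
print("F tool",(m.T@F.mean(0)).round(2))
import sys
if len(sys.argv)>1: cv2.imwrite(f"pics/{sys.argv[1]}.png",np.clip(255*(I[:,:,::-1]/255.)**0.6,0,255).astype(np.uint8))
E
python3 av.py p_w
```

```text
23.3 [524.44  57.01  30.93] F [ 3.89 -3.2   1.27] T [-1.015 -1.194 -0.026] Tz [ 0.007 -0.008 -0.047 -0.009 -0.036 -0.065] e6 [0.031 0.021 0.021 0.021 0.022 0.022] cam 2.0728 q6 0.834 w 7.47
F tool [ 4.7   1.81 -1.27]
```

View pics/p_w.png

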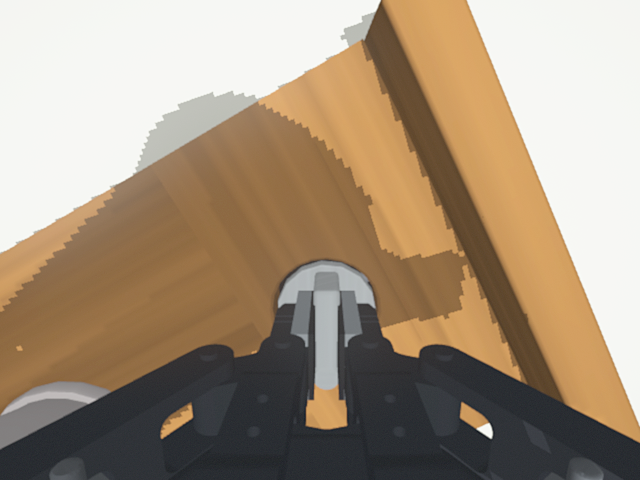

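>>> send_rows(
  translation=[
    [0.4, 0.2, 0],
    [0, 0, 0],
    [0, 0, 0],
    [0, 0, 0],
    [0, 0, 0],
  ],
  dr=[
    [0, 0, 3],
    [0, 0, 3],
    [0, 0, 2],
    [0, 0, 0],
    [0, 0, 0],
  ],
  grip=[5, 5, 5, 5, 5],
)

```text
clock: 23.92
position: [524.5, 56.9, 30.9]
ee_rot: [0.973, -0.229, 0.0, -0.0]
contact_force: [3.6, -2.7, 1.6]
gripper_width: 7.6
```

```bash
python3 st.py
```

```text
23.925 [524.47  56.91  30.94] F [ 3.63 -2.74  1.63] T [-0.64  -1.04   0.024] q6 0.693 head -26.44 cam 2.214 e6 -0.011 w 7.6312853914076415
F tool xyz [ 4.47  0.83 -1.63]
```

>>> send_rows(
  translation=[
    [0.4, 0, 0],
    [0, 0, 0],
    [0, 0, 0],
    [0, 0, 0],
    [0, 0, 0],
  ],
  dr=[
    [0, 0, 3],
    [0, 0, 3],
    [0, 0, 2],
    [0, 0, 0],
    [0, 0, 0],
  ],
  grip=[5, 5, 5, 5, 5],
)

```text
clock: 24.55
position: [524.5, 56.7, 30.9]
ee_rot: [0.955, -0.296, -0.0, -0.0]
contact_force: [0.9, -0.5, 3.2]
gripper_width: 7.1
```

```bash
python3 st.py
```

```text
24.55 [524.45  56.75  30.93] F [ 0.92 -0.45  3.19] T [-0.026 -0.373 -0.052] q6 0.554 head -34.48 cam 2.354 e6 0.03 w 7.148007305101254
F tool xyz [ 1.01 -0.15 -3.19]
```

>>> send_rows(
  translation=[
    [0, 0, 0],
    [0, 0, 0],
    [0, 0, 0],
    [0, 0, 0],
    [0, 0, 0],
  ],
  dr=[
    [0, 0, 3],
    [0, 0, 3],
    [0, 0, 2],
    [0, 0, 0],
    [0, 0, 0],
  ],
  grip=[5, 5, 5, 5, 5],
)

```text
clock: 25.18
position: [524.4, 56.7, 30.9]
ee_rot: [0.932, -0.362, -0.0, 0.0]
contact_force: [0.2, -0.0, 4.7]
gripper_width: 7.5
```

```bash
python3 st.py
```

```text
25.175 [524.41  56.65  30.93] F [ 0.21 -0.03  4.67] T [-0.056 -0.118  0.017] q6 0.414 head -42.47 cam 2.494 e6 0.025 w 7.4774596189029605
F tool xyz [ 0.17 -0.12 -4.67]
```

>>> send_rows(
  translation=[
    [0, 0, 0],
    [0, 0, 0],
    [0, 0, 0],
    [0, 0, 0],
    [0, 0, 0],
  ],
  dr=[
    [0, 0, 1.5],
    [0, 0, 1.5],
    [0, 0, 1.5],
    [0, 0, 1.5],
    [0, 0, 1.5],
  ],
  grip=[5, 5, 5, 5, 5],
)

```text
clock: 25.8
position: [524.3, 56.6, 30.9]
ee_rot: [0.906, -0.423, -0.0, 0.0]
contact_force: [-1.0, -0.0, 5.3]
gripper_width: 7.7
```

```bash
python3 st.py
```

```text
25.8 [524.34  56.56  30.9 ] F [-0.95 -0.03  5.35] T [-0.011  0.122  0.078] q6 0.282 head -50.07 cam 2.626 e6 0.033 w 7.6929184658650485
F tool xyz [-0.59  0.75 -5.35]
```

>>> send_rows(
  translation=[
    [0, 0, 0],
    [0, 0, 0],
    [0, 0, 0],
    [0, 0, 0],
    [0, 0, 0],
  ],
  dr=[
    [0, 0, 1.2],
    [0, 0, 1.2],
    [0, 0, 1.2],
    [0, 0, 1.2],
    [0, 0, 1.2],
  ],
  grip=[5, 5, 5, 5, 5],
)

```text
clock: 26.42
position: [524.4, 56.5, 30.9]
ee_rot: [0.883, -0.47, -0.0, 0.0]
contact_force: [0.1, -0.8, 5.1]
gripper_width: 7.4
```

```bash
python3 st.py
```

```text
26.425 [524.37  56.5   30.93] F [ 0.1  -0.83  5.13] T [-0.157  0.066  0.183] q6 0.177 head -56.05 cam 2.731 e6 -0.074 w 7.373273179197383
F tool xyz [ 0.74  0.39 -5.13]
```

>>> send_rows(
  translation=[
    [0, 0, 0],
    [0, 0, 0],
    [0, 0, 0],
    [0, 0, 0],
    [0, 0, 0],
  ],
  dr=[
    [0, 0, 0.7],
    [0, 0, 0.7],
    [0, 0, 0.7],
    [0, 0, 0.7],
    [0, 0, 0],
  ],
  grip=[5, 5, 5, 5, 5],
)

```text
clock: 27.05
position: [524.3, 56.4, 30.9]
ee_rot: [0.871, -0.491, -0.0, 0.0]
contact_force: [-0.7, -0.9, 4.9]
gripper_width: 7.5
```

```bash
python3 av.py
```

```text
27.3 [524.36  56.42  30.92] F [ 0.02 -0.99  4.75] T [-0.168  0.05   0.169] Tz [0.179 0.186 0.183 0.14  0.19  0.136] e6 [-0.182 -0.173 -0.172 -0.173 -0.173 -0.173] cam 2.7787 q6 0.129 w 7.72
F tool [ 0.85  0.5  -4.74]
```

>>> send_rows(
  translation=[
    [0, 0, 0],
    [0, 0, 0],
    [0, 0, 0],
    [0, 0, 0],
    [0, 0, 0],
  ],
  dr=[
    [0, 0, 1],
    [0, 0, 1],
    [0, 0, 1],
    [0, 0, 1],
    [0, 0, 0],
  ],
  grip=[5, 5, 5, 5, 5],
)

```text
clock: 27.92
position: [524.4, 56.4, 30.9]
ee_rot: [0.854, -0.521, -0.0, 0.0]
contact_force: [-1.0, -1.0, 5.3]
gripper_width: 7.5
```

```bash
python3 av.py
```

```text
28.175 [524.38  56.36  30.91] F [-0.34 -1.12  5.28] T [-0.302  0.066  0.242] Tz [0.247 0.215 0.243 0.27  0.231 0.248] e6 [-0.264 -0.249 -0.249 -0.249 -0.249 -0.249] cam 2.8483 q6 0.059 w 7.69
F tool [ 0.84  0.82 -5.28]
```

>>> send_rows(
  translation=[
    [0, 0, 0],
    [0, 0, 0],
    [0, 0, 0],
    [0, 0, 0],
    [0, 0, 0],
  ],
  dr=[
    [0, 0, 1],
    [0, 0, 1],
    [0, 0, 1],
    [0, 0, 1],
    [0, 0, 0],
  ],
  grip=[5, 5, 5, 5, 5],
)

```text
clock: 28.8
position: [524.4, 56.3, 30.9]
ee_rot: [0.835, -0.55, -0.0, 0.0]
contact_force: [-0.3, -2.0, 5.4]
gripper_width: 7.8
```

```bash
python3 av.py
```

```text
29.05 [524.45  56.32  30.93] F [ 0.38 -1.83  4.91] T [-0.485  0.051  0.362] Tz [0.382 0.402 0.335 0.34  0.37  0.34 ] e6 [-0.371 -0.357 -0.356 -0.357 -0.357 -0.357] cam 2.918 q6 -0.01 w 7.42
F tool [ 1.84  0.38 -4.9 ]
```

>>> send_rows(
  translation=[
    [0, 0, 0],
    [0, 0, 0],
    [0, 0, 0],
    [0, 0, 0],
    [0, 0, 0],
  ],
  dr=[
    [0, 0, 1],
    [0, 0, 1],
    [0, 0, 1],
    [0, 0, 0.8],
    [0, 0, 0],
  ],
  grip=[5, 5, 5, 5, 5],
)

```text
clock: 29.68
position: [524.4, 56.2, 30.9]
ee_rot: [0.816, -0.578, -0.0, 0.0]
contact_force: [-0.7, -2.7, 5.4]
gripper_width: 7.3
```

```bash
python3 av.py q_w
```

```text
29.925 [524.41  56.28  30.9 ] F [-0.09 -2.95  4.91] T [-0.677  0.015  0.407] Tz [0.392 0.399 0.409 0.417 0.412 0.415] e6 [-0.412 -0.401 -0.4   -0.401 -0.401 -0.4  ] cam 2.9845 q6 -0.077 w 7.26
F tool [ 2.75  1.07 -4.91]
```

>>> send_rows(
  translation=[
    [0, 0, 0],
    [0, 0, 0],
    [0, 0, 0],
    [0, 0, 0],
    [0, 0, 0],
  ],
  dr=[
    [0, 0, 1],
    [0, 0, 1],
    [0, 0, 1],
    [0, 0, 0.5],
    [0, 0, 0],
  ],
  grip=[5, 5, 5, 5, 5],
)

```text
clock: 30.55
position: [524.5, 56.2, 30.9]
ee_rot: [0.798, -0.602, -0.0, 0.0]
contact_force: [1.0, -3.6, 5.4]
gripper_width: 7.4
```

```bash
python3 av.py q_w
```

```text
30.8 [524.48  56.25  30.9 ] F [ 0.27 -3.54  5.22] T [-0.891 -0.032  0.549] Tz [0.554 0.565 0.565 0.547 0.532 0.528] e6 [-0.548 -0.541 -0.541 -0.541 -0.541 -0.541] cam 3.0452 q6 -0.138 w 7.77
F tool [ 3.49  0.71 -5.22]
```

View pics/q_w.png

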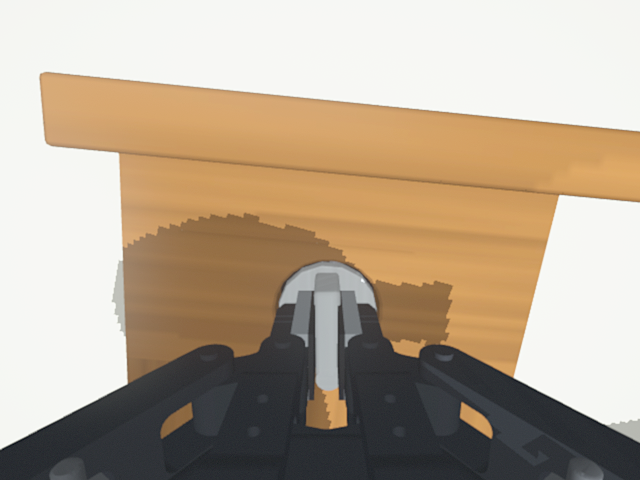

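The bite is firm at 0.55 Nm, about 0.45 Nm above the loose torque, and the leg edge is flush in view. I'll release and lift.

>>> send_rows(
  translation=[
    [0, 0, 0],
    [0, 0, 0],
    [0, 0, 0],
    [0, 0, 0],
    [0, 0, 0],
  ],
  dr=[
    [0, 0, 0],
    [0, 0, 0],
    [0, 0, 0],
    [0, 0, 0],
    [0, 0, 0],
  ],
  grip=[12, 25, 38, 38, 38],
)

```text
clock: 31.42
position: [524.6, 56.7, 30.9]
ee_rot: [0.798, -0.603, -0.0, -0.0]
contact_force: [-0.2, -0.7, 0.6]
gripper_width: 38.1
```

>>> send_rows(
  translation=[
    [0, 0, -5],
    [0, 0, -20],
    [0, 0, -35],
    [0, 0, -40],
    [0, 0, -10],
  ],
  dr=[
    [0, 0, 0],
    [0, 0, 0],
    [0, 0, 0],
    [0, 0, 0],
    [0, 0, 0],
  ],
  grip=[38, 38, 38, 38, 38],
)

```text
clock: 32.05
position: [526.2, 57.2, 144.2]
ee_rot: [0.798, -0.602, 0.002, -0.003]
contact_force: [-0.8, 1.2, 0.6]
gripper_width: 38.0
```

>>> send_rows(
  translation=[
    [0, 0, 0],
    [0, 0, 0],
    [0, 0, 0],
    [0, 0, 0],
    [0, 0, 0],
  ],
  dr=[
    [0, 0, 0],
    [0, 0, 0],
    [0, 0, 0],
    [0, 0, 0],
    [0, 0, 0],
  ],
  grip=[38, 38, 38, 38, 38],
)

```text
clock: 32.67
position: [524.5, 56.6, 140.5]
ee_rot: [0.798, -0.602, -0.0, 0.0]
contact_force: [0.1, 0.7, 0.2]
gripper_width: 38.2
```

```bash
python3 av.py r_w; python3 - <<'E'
from h import *
from bench import arm
ci=arm.camera_info("wrist");np.save("r_ci.npy",ci)
im=arm.get_image("scene")[:,:,::-1];cv2.imwrite("pics/r_scene.png",cv2.convertScaleAbs(im,alpha=1.4))
E
```

```text
32.925 [524.68  56.7  140.92] F [-0.37  0.23 -0.03] T [ 0.002  0.004 -0.004] Tz [-0.05   0.033  0.002  0.038 -0.049  0.   ] e6 [-0. -0. -0. -0.  0.  0.] cam 3.0453 q6 -0.137 w 38.0
F tool [-0.32  0.29  0.03]
```

View pics/r_w.png

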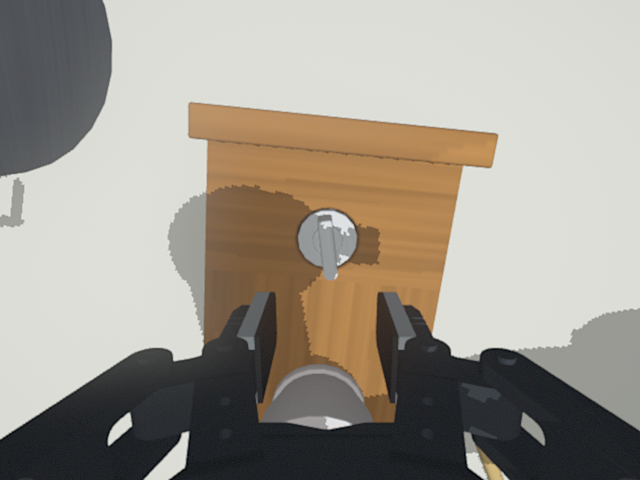

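View pics/r_scene.png

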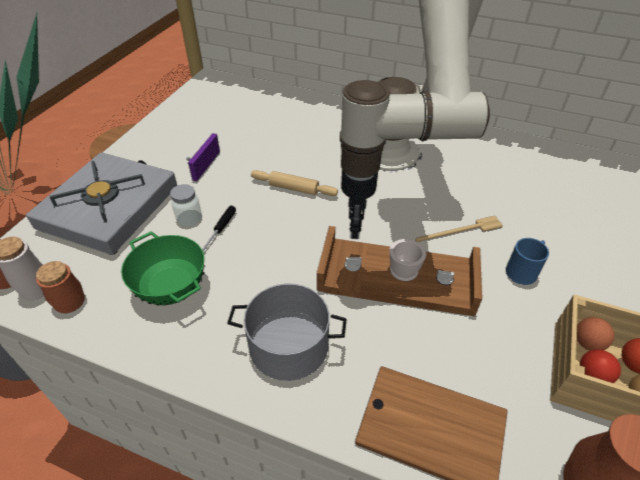

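```bash
python3 - <<'E'
from h import *
ci=np.load("r_ci.npy",allow_pickle=True).item()
im=cv2.imread("pics/r_w.png");cv2.imwrite("pics/r_c.png",cv2.resize(im[90:290,180:510],None,fx=2.4,fy=2.4,interpolation=cv2.INTER_CUBIC))
a=back(ci,(323.5,216),48);b=back(ci,(331,277),48);d=b-a;print(a,b,"nose heading",np.degrees(np.arctan2(d[1],d[0])), "cam",np.radians((280.5-np.degrees(np.arctan2(d[1],d[0])))%360))
s=cv2.imread("pics/r_scene.png");cv2.imwrite("pics/r_sc.png",cv2.resize(s[220:320,300:500],None,fx=4,fy=4,interpolation=cv2.INTER_CUBIC))
E
```

```text
[530.53080841  37.95645897  48.        ] [515.65947887  73.50962528  48.        ] nose heading 112.69879016061618 cam 2.9286836005271533
```

View pics/r_c.png

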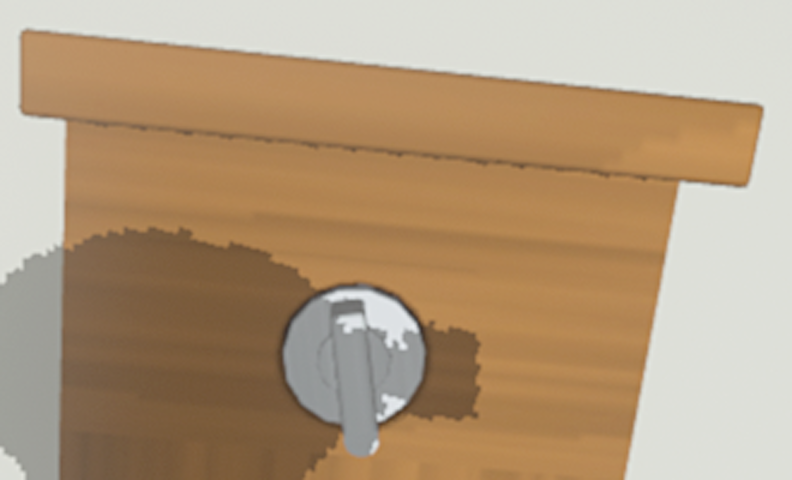

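View pics/r_sc.png

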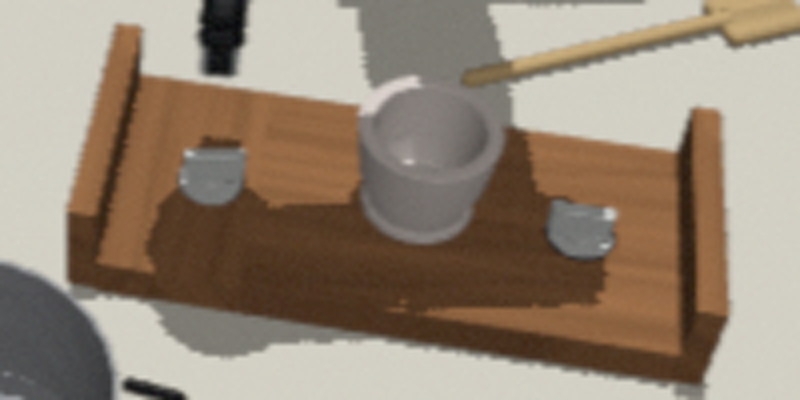

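The leg is flush along the whole edge, the wing sits at about 2.93 rad after springing back, and the gripper is clear with no contact force. I'm handing it in.

```bash
python3 -c "
from bench import arm
print(arm.job_done(), arm.read_state()['clock'])"
```

```text
the job is handed in; nothing more can be done
the job is handed in; nothing more can be done
```

The last leg is fitted: I gripped the wooden leg, not the purple look-alike, and slid it into the riser's open end. The bolt and dowels went in without resistance until it seated at about 9 N. I then released it and turned the near cam's wing clockwise in one grip until it bit firmly. The job was handed in at about 33 s of the 67 s allowed.

- **Bite:** I stopped at about 0.55 Nm, roughly 0.45 Nm above the loose torque and below the 0.8 Nm that strips the fitting.
- **Wing angle:** After release the wing reads about 2.93 rad, while the tool had turned to 3.05 rad. I put the difference down to the wing twisting slightly in the pads plus the expected spring-back; I couldn't measure the two separately.
- **Leg:** The close-up after release shows no gap along the whole edge.
- **Other things:** The mortar and the other bystanders look unmoved in the last scene picture. The gripper is about 140 mm up, reads no contact force and touches nothing.
- **Readings that disagreed:** While the arm was still settling, one wrist picture put things about 2 mm off, so I measured the cam again before gripping it. During the loose part of the turn the torque readings wandered around zero with changing sign, so the loose torque of about 0.1 Nm is approximate.

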